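Slide the post carrier onto the dovetail rail and clamp it

TASK

Slide the aluminium post carrier onto the dovetail rail from its free, tapered end, and push it gently along until it bears on the end stop. Leave it there against the stop and turn its black side clamp knob clockwise (seen from above) until it is properly tight, neither loose nor forced. Do not push hard if it jams, and do not disturb the other things on the bench.

Things in the scene. Friction and masses are not known exactly. Their poses are not given: they have to be found in the camera images.
- rail: Fixed level aluminium dovetail rail, 190 mm long, on a dark base plate. Origin: under its centre at bench level; x along the rail from the free entry end (x = -95) towards the stop. Dovetail: 30 wide at z = 30, 44 wide at its flat top z = 44. The first 12 mm at the entry taper (at the tip 4 narrower each side, top 3 lower). A carrier gets on only from this end.
- stop: Fixed dark steel saddle across the rail, 18 (along the rail) x 64 x 13, its place along the rail varies. Origin: its centre at the level of the rail's top (44 above the bench); axes as the rail's. Its face for the carrier is at x = -9.
- carrier_grip (a point): Centre of the carrier's upright grip block, 22 (x) x 28 (y) x 44 mm high; the carrier's deck is 22 below this point, the channel's ceiling 34 below, the foot 47.5 below. Seated on the rail this point is 78 above the bench, over the rail's middle. x: direction of the channel; the +x end goes on first, x along the rail's x. Touching the stop, it is 47 before the stop's origin.
- knob_grip (a point): Gripping point on the vertical axis of the carrier's black round fluted clamp knob, 60 mm to +y of carrier_grip and 5 higher (axes as carrier_grip's, they do not turn with the knob). Knob 34 mm in diameter; its top is 6 above this point, the ear's deck 27 below, free of steps down to 22 below. It turns in its ear; its angle is not measured and looks the same all round. Grip firmly (50 N or more).
- clamp_jaw: Steel jaw in the skirt on the knob's side, pushed against the rail by the knob, 5 mm a radian clockwise; not to be grasped. Origin: the carrier's, moved by its travel. Loose, the knob drags evenly (0.15 N m); after 0.3 to 1.1 rad (start and rail wear unknown) the jaw bears, draws the carrier up to 2 mm to the knob's side and torque climbs. Tight: 0.1 to 0.18 N m above the loose drag; forced: 0.23.
- carrier: The loose aluminium carrier, 0.3 to 0.6 kg; origin: centre of its underside, axes as carrier_grip. Deck 76 (x) x 62 (y) x 12 mm with skirts 13.5 high below that form the dovetail channel, open at both ends; play on the rail about 1 mm to 2 mm each side (the rail is worn), 2 in height. An ear with the clamp knob reaches to y = +78, its underside 12 above the foot.
- timer: Bystander: white desk timer, 68x62x19 mm; origin: centre of its underside. Leave it where it is.
- usb_stick: Bystander: memory stick, 18x56x8 mm; origin: centre of its underside. Leave it where it is.
- coverglass_box: Bystander: small white box, 27x27x16 mm; origin: centre of its underside. Leave it where it is.
- tally_counter: Bystander: round hand tally counter, 43x64x31 mm; origin: centre of its underside. Leave it where it is.
- screwdriver: Bystander: small screwdriver, 13x122x13 mm; origin: centre of its underside. Leave it where it is.
- petri_dish: Bystander: round covered dish, 56 across, 14 high mm; origin: centre of its underside. Leave it where it is.
There are look-alikes about, which are no part of the job. What is shaped like the carrier but red is not meant.

How it is judged (in metres and radians):
On the way, in this order (a step that is already met when the one before it is completed fails the run):
1. the carrier is on the dovetail, its channel along the rail, at least 28 mm of it past the entry end, knob still loose (y of carrier_grip in the frame of rail between -0.004 and 0.004 m and z of carrier_grip in the frame of rail between 0.0745 and 0.0815 m and angle between the x axis of carrier_grip and the x axis of rail, either way round below 0.06 rad and angle between carrier_grip's own z axis and vertical below 0.06 rad and x of carrier_grip in the frame of rail above -0.105 m and contact force between clamp_jaw and rail below 5 N), for 0.1 s.
2. the carrier is pushed against the end stop with more than 3 N (y of carrier_grip in the frame of rail between -0.004 and 0.004 m and z of carrier_grip in the frame of rail between 0.0745 and 0.0815 m and angle between the x axis of carrier_grip and the x axis of rail, either way round below 0.06 rad and angle between carrier_grip's own z axis and vertical below 0.06 rad and x of carrier_grip in the frame of stop between -0.0505 and -0.045 m and contact force between carrier and stop above 3 N), for 0.1 s.
3. the clamp knob has been turned until the jaw presses on the rail with at least 12 N (y of carrier_grip in the frame of rail between -0.004 and 0.004 m and z of carrier_grip in the frame of rail between 0.0745 and 0.0815 m and angle between the x axis of carrier_grip and the x axis of rail, either way round below 0.06 rad and angle between carrier_grip's own z axis and vertical below 0.06 rad and x of carrier_grip in the frame of stop between -0.0505 and -0.045 m and contact force between clamp_jaw and rail above 12 N), for 0.2 s.
At the end, for the whole second after the job is handed in: The carrier is at rest on the rail, upright and along it (within 0.06 rad, 4 mm sideways), its front face within 3.5 mm of the end stop, and its jaw presses on the rail with at least 12 N (all of step 3 and linear speed of carrier below 0.01 m/s); the robot touches nothing.
It fails at once if the carrier pressed on the end stop with more than 25 N (contact force between carrier and stop above 25 N).
It fails at once if the loose carrier forced on the rail with more than 40 N (jammed) (contact force between carrier and rail above 40 N and contact force between clamp_jaw and rail below 2 N).
It fails at once if the clamp forced: more than 50 N between jaw and rail (contact force between clamp_jaw and rail above 50 N).
It fails at once if a bystander moved by more than 20 mm (distance of any of timer, usb_stick, coverglass_box, tally_counter, screwdriver, petri_dish from where it was at the start of the episode above 0.02 m).
It also fails if it takes over 72 s, if anything falls off the work surface, if the arm or the gripper's body presses on something with over 40 N, if the wrist force passes 120 N, or if a joint passes its speed limit or range.

ROBOT

A 6-joint arm with a two-finger parallel gripper is mounted at the origin on a cart in front of the work surface, level with it; the furniture and walls round the work are solid. World frame = base frame: x ahead of the robot, y to its left, z up, the work surface at z = 0. Lengths are in mm, angles in rad, forces in N, time in s.
With the tool pointing down it reaches from about 400 to 925 mm from the base axis. Payload 12.5 kg.
Tool frame: the origin (TCP) lies midway between the tips of the shut fingers; the grasp point (between the pads) lies 19 mm behind it; z points along the fingers, y is the direction in which the jaws open and shut (so a half turn about z gives the same grasp; the last joint's range is limited). The gripper opens to 95 mm and grips with 3 to 60 N. Pads are 20 mm wide; open, the fingers measure 119 mm over their backs; the gripper's body (75 mm by 180 mm) begins 59 mm behind the grasp point.
Start: joints at [-1.379, 0.491, 1.559, -0, 1.092, -0.106], TCP at [183.409, -597.504, 185.361] pointing down, gripper open.
Joint ranges: [-3.1, 3.1], [-0.84, 2.19], [0.05, 2.79], [-1.13, 4.28], [0.06, 2.93], [-2.69, 2.69]. Speed limits (rad/s): [2.22, 2.22, 2.79, 3.14, 3.14, 3.14].

INTERFACE

Orientations are given as [roll, pitch, yaw] about the fixed x, y, z axes, in that order (R = Rz(yaw) Ry(pitch) Rx(roll)).
In Python, from cell import env, eyes, job_done, boxes_of, regions_of gives the robot as it stands.
- The arm moves only by the tool send_rows, never from a script. Its argument "plan" is text: rows parted by semicolons, each of 5 numbers parted by spaces: the shift along the tool's x, y, z in mm, then the turn about the tool's z in rad, then the finger opening in mm, from 0 to 95.1. In form: x y z roll gripper; .... A call has 1 to 8 rows; each row shifts and turns the pose as measured when the row begins, along the tool's axes as they then stand; what a row does not reach is not made up. A row lasts 1/10 s, in which the tool goes at most 50 mm and 8.59 degrees, less where a joint would pass 70% of its speed; a pose out of reach is approached as far as the arm can. A call with a gripper value outside its range is refused whole. The fingers move at their own pace and stop on an object; the grip force is fixed at half the most. Time passes only in rows, so rows that do not move let the fingers close. It gives the time, the measured TCP pose, the force and the opening at its end, in the units of the state.
- env.state(): the state, without advancing time (a new reading comes with each control period).
- eyes.read_camera(name): name is "scene" or "top" or "wrist"; returns a dict with "image" (400x640x3 uint8, red, green, blue), "vertical_fov" (degrees; the focal length in pixels is half the picture's height over the tangent of half this angle, whatever the lens; pixels are square), "cx", "cy" (the principal point, pixels), "extrinsics" (4x4, takes a point from camera to world coordinates). Camera axes: x right, y up, looking along -z (the intrinsics and any distortion apply to the point x, -y, -z); pixel columns grow to the right and rows downward; lengths in mm; the calibration is good to about 2 mm. A picture is of the moment at which its call begins. There is no depth.
- job_done(): hands the job in, once; it reports no verdict.
Trained networks look in a picture, given as the dict that the camera call returned (one of the last four; its "shot" number tells which), for a name from the list of things; names that differ only in an ending like _2 or _b are one class to them, and where a whole thing is asked for, a point or a joint stands for the part that bears it (a point fixed in the world has none). Each returns a list of dicts, best first, with "confidence" (0 to 1); they miss things now and then, are a little off and sometimes report something else, mostly with a low value. They report only what shows in the picture. A call takes as long as a camera call. They do not tell look-alikes from the thing itself.
- boxes_of(target, picture): "bbox" ([left, top, width, height] in pixels, round what is visible of it).
- regions_of(target, picture): "pixels" (400x640 bool, what is visible of it) and "bbox" ([left, top, width, height] in pixels, round what is visible of it).
The state is a dict: "t": time; "joints": joint angles; "qvel": joint speeds; "tau": joint torques, N m; "eef_pos": TCP position; "tcp_rot": TCP orientation; "ft_force": force on the tool from outside, world axes, zero at the start; "moment": the same for the moment, N m; "opening": opening from 0.0 (shut) to 1.0 (fully open).
Only numpy, scipy, OpenCV 4.12 (cv2) and the standard library are available. Lean on these libraries where they do the work, as an engineer would, in place of code of your own. Each camera call takes 0.05 s, during which the arm holds its last target.

## Working session

There is one attempt and no reset: what is moved stays moved. The work goes in short steps, Python scripts to look and compute and a tool call to move; the robot and the scene stay as the last step left them, time stands still between calls to the robot, and variables do not carry over. Pictures are saved under pics/ and viewed, and the job is handed in when it is done.

Besides the shell and the picture viewer there is one more tool, called after "Emit:" as name(argument=value, ...) on one line, values as JSON. send_rows: Moves the arm, as the interface text tells. Its arguments: {"type":"object","properties":{"plan":{"type":"string"}},"required":["plan"]}

```bash
ls; mkdir -p pics
python3 - <<'E'
from cell import env, eyes, job_done, boxes_of, regions_of
import cv2, pickle
print(env.state())
for n in ("scene","top","wrist"):
    p=eyes.read_camera(n)
    print(n,p["vertical_fov"],p["cx"],p["cy"],p["extrinsics"].round(3).tolist(),[k for k in p])
    cv2.imwrite(f"pics/{n}0.png",p["image"][:,:,::-1])
    for t in ("rail","stop","carrier","knob_grip","carrier_grip"):
        print(t,[(d["bbox"],round(d["confidence"],2)) for d in boxes_of(t,p)])
E
```

```text
pics
{'t': 0.0, 'joints': array([-1.37856727e+00,  4.91562995e-01,  1.55948685e+00,  1.31783868e-05,
        1.09167993e+00, -1.05603787e-01]), 'qvel': array([ 0.0005645 ,  0.0009468 ,  0.00019916,  0.00096147, -0.00091998,
       -0.00138882]), 'tau': array([ 2.66659144e-04, -6.12645149e+01, -2.58175921e+01,  6.92780223e-02,
        4.82426235e-02, -7.92261676e-05]), 'eef_pos': array([ 183.37286872, -597.19099661,  184.74675208]), 'tcp_rot': array([-3.14046311e+00, -1.31483052e-04,  2.97826689e-01]), 'ft_force': array([-0.11250302,  0.39457932,  0.08070251]), 'moment': array([ 0.00806403,  0.02926808, -0.03012883]), 'opening': 0.9974028017124904}
scene 49.53975540893788 319.54203907542484 201.2949639658573 [[-0.803, 0.336, -0.493, -33.082], [-0.596, -0.46, 0.658, 873.13], [-0.006, 0.822, 0.57, 762.693], [0.0, 0.0, 0.0, 1.0]] ['image', 'vertical_fov', 'cx', 'cy', 'extrinsics', 'shot']
rail [([212.2, 256.8, 80.1, 58.5], 0.98)]
stop [([224.2, 276.2, 21.4, 24.9], 0.84)]
carrier [([393.6, 149.2, 30.6, 31.8], 0.94), ([321.7, 204.1, 43.5, 33.7], 0.68), ([204.7, 240.5, 22.7, 32.2], 0.61)]
k
[... 299 characters left out ...]
0.0, 1.0]] ['image', 'vertical_fov', 'cx', 'cy', 'extrinsics', 'shot']
rail [([197.5, 196.3, 57.4, 26.9], 0.74)]
stop [([206.5, 195.1, 11.8, 18.6], 0.56)]
carrier [([411.8, 195.3, 30.4, 35.4], 0.97), ([307.3, 208.4, 21.9, 28.3], 0.58)]
knob_grip [([305.7, 207.0, 27.0, 30.6], 0.97), ([414.5, 196.3, 28.7, 36.8], 0.9)]
carrier_grip [([309.3, 207.5, 21.0, 30.4], 0.71), ([411.4, 199.0, 29.0, 31.1], 0.61)]
wrist 70.04695030265286 315.2255765052057 200.1339965284518 [[0.294, 0.923, 0.248, 254.156], [-0.956, 0.284, 0.076, -575.031], [-0.001, -0.26, 0.966, 385.84], [0.0, 0.0, 0.0, 1.0]] ['image', 'vertical_fov', 'cx', 'cy', 'extrinsics', 'shot']
rail []
stop []
carrier []
knob_grip []
carrier_grip []
```

View pics/scene0.png

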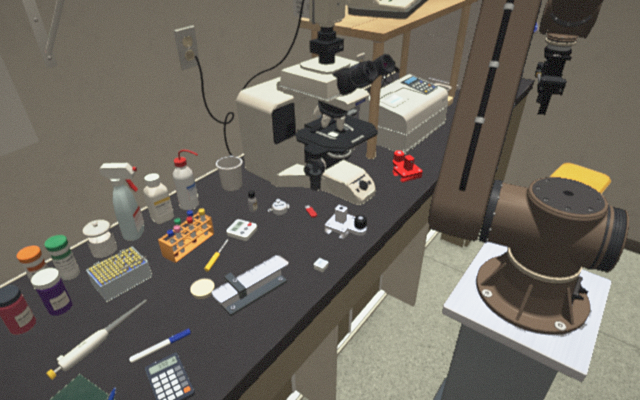

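View pics/top0.png

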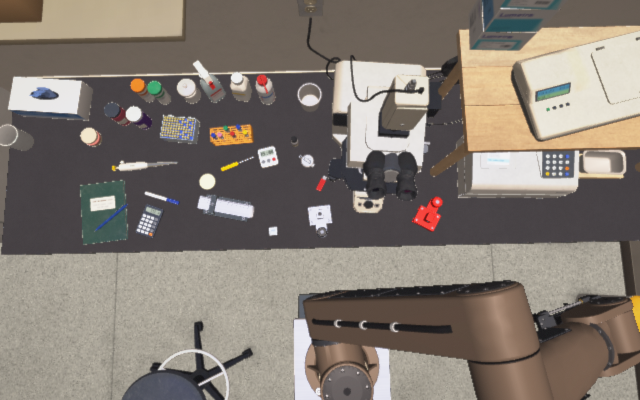

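Run:
```python
import cv2
a=cv2.imread("pics/scene0.png");b=cv2.imread("pics/top0.png")
cv2.imwrite("pics/c1.png",cv2.resize(a[130:330,190:440],None,fx=3.2,fy=3,interpolation=cv2.INTER_CUBIC))
cv2.imwrite("pics/c2.png",cv2.resize(b[170:270,180:460],None,fx=2.85,fy=2.85,interpolation=cv2.INTER_CUBIC))
```

```text
(no output)
```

View pics/c1.png

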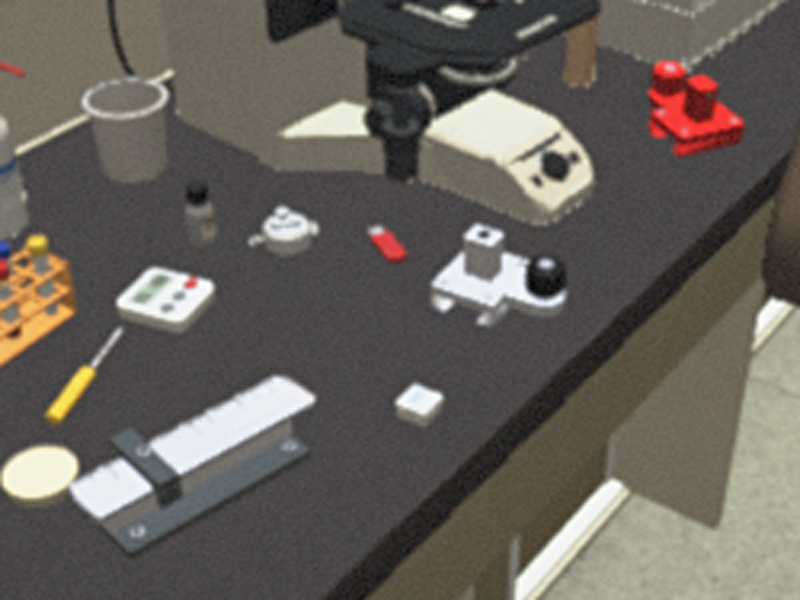

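View pics/c2.png

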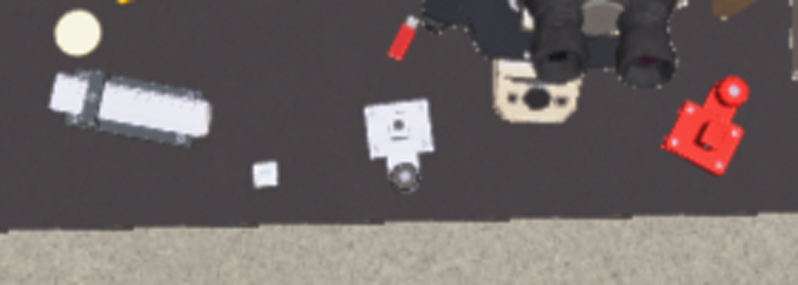

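Candidates for the carrier are the silver one (scene 344,220; top 319,218) and the red one (scene 405,165; top 430,213). Only the silver one, with a black knob towards the robot, fits the description. The rail is at scene (250,285) / top (225,207), with the stop at its left part. Its free tapered end is on the right, facing the carrier.

```bash
cat > h.py <<'E'
import numpy as np, cv2
from cell import env, eyes, boxes_of, regions_of
def K(p):
    f=p["image"].shape[0]/2/np.tan(np.radians(p["vertical_fov"])/2); return f
def ray(p,u,v):
    f=K(p);d=np.array([(u-p["cx"])/f,-(v-p["cy"])/f,-1.]);E=p["extrinsics"];return E[:3,3],E[:3,:3]@d
def atz(p,u,v,z):
    o,d=ray(p,u,v);return o+d*(z-o[2])/d[2]
def proj(p,X):
    E=p["extrinsics"];c=E[:3,:3].T@(np.asarray(X,float)-E[:3,3]);f=K(p);return np.array([p["cx"]+f*c[0]/-c[2],p["cy"]-f*c[1]/-c[2]])
def tri(obs):
    A=np.zeros((3,3));b=np.zeros(3)
    for p,u,v in obs:
        o,d=ray(p,u,v);d=d/np.linalg.norm(d);M=np.eye(3)-np.outer(d,d);A+=M;b+=M@o
    return np.linalg.solve(A,b)
def shot(n,name=None):
    p=eyes.read_camera(n)
    if name: cv2.imwrite(f"pics/{name}.png",p["image"][:,:,::-1])
    return p
def st():
    s=env.state();print("t",round(s["t"],2),"pos",s["eef_pos"].round(1),"rot",s["tcp_rot"].round(3),"j",s["joints"].round(2),"F",s["ft_force"].round(1),"M",s["moment"].round(3),"op",round(s["opening"]*95.1,1));return s
def R(yaw): return np.array([[np.cos(yaw),np.sin(yaw),0],[np.sin(yaw),-np.cos(yaw),0],[0,0,-1.]])
def plan(targets,g,n):
    "targets: list of (xyz,yaw) via straight interpolation n rows each"
    s=env.state();x=s["eef_pos"];y=s["tcp_rot"][2]
    for X,Y in targets:
        X=np.array(X,float);x0=x.copy();y0=y
        for i in range(1,n+1):
            xn=x0+(X-x0)*i/n;yn=y0+(Y-y0)*i/n
            d=R(y).T@(xn-x);print(d.round(0 if np.abs(d).max()>8 else 1),round(-(yn-y),3),g)
            x,y=xn,yn
E
python3 - <<'E'
from h import *
t=shot("top");s=shot("scene")
for n in ("rail","stop","carrier","knob_grip","carrier_grip","timer","usb_stick","coverglass_box","tally_counter","screwdriver","petri_dish"):
    for p,m in((t,"top"),(s,"scene")):
        for d in regions_of(n,p)[:3]:
            c=np.argwhere(d["pixels"]).mean(0)[::-1]
            print(n,m,round(d["confidence"],2),c.round(1),np.round(d["bbox"]),"atz20",atz(p,*c,20).round(0)[:2], "z50",atz(p,*c,50).round(0)[:2])
E
```

```text
rail top 0.77 [227.4 207.8] [198. 194.  57.  28.] atz20 [533. 383.] z50 [530. 377.]
rail top 0.58 [319.9 218.6] [309. 208.  20.  28.] atz20 [488.  63.] z50 [485.  63.]
rail scene 0.68 [252.2 286.2] [214. 257.  78.  56.] atz20 [528. 390.] z50 [506. 409.]
stop top 0.42 [212.4 204.4] [207. 195.  12.  18.] atz20 [546. 435.] z50 [543. 428.]
stop scene 0.53 [236.1 285.5] [224. 276.  21.  27.] atz20 [561. 411.] z50 [537. 430.]
carrier top 0.81 [320.5 218.2] [309. 204.  21.  33.] atz20 [490.  61.] z50 [487.  61.]
carrier scene 0.74 [405.1 167.1] [393. 149.  30.  32.] atz20 [ 496. -318.] z50 [ 475. -270.]
carrier scene 0.67 [345.8 223.7] [322. 200.  42.  39.] atz20 [484.  61.] z50 [464.  94.]
knob_grip top 0.88 [319.7 218.5] [308. 207.  25.  32.] atz20 [489.  64.] z50 [486.  64.]
knob_grip top 0.84 [428.1 214.7] [414. 199.  30.  33.] atz20 [ 493. -311.] z50 [ 490. -304.]
knob_grip scene 0.71 [405.2 166.9] [390. 153.  29.  27.] atz20 [ 497. -319.] z50 [ 476. -271.]
knob_grip scene 0.58 [346.  223.4] [324. 209.  42.  30.] atz20 [485.  60.] z50 [464.  92.]
carrier_grip top 0.96 [428.3 214.7] [41
[... 820 characters left out ...]
 228.  12.   8.] atz20 [449. 227.] z50 [447. 224.]
coverglass_box scene 0.55 [320.4 265.1] [318. 258.   9.  12.] atz20 [442. 238.] z50 [423. 263.]
tally_counter top 0.71 [307.  161.1] [300. 154.  14.  15.] atz20 [692. 104.] z50 [685. 103.]
tally_counter scene 0.75 [279.1 207.1] [273. 202.  13.  14.] atz20 [688. 111.] z50 [659. 141.]
screwdriver top 0.51 [267.7 156.7] [257. 149.  17.  21.] atz20 [711. 242.] z50 [704. 239.]
screwdriver scene 0.44 [211.7 261.6] [207. 244.  17.  32.] atz20 [669. 389.] z50 [641. 408.]
petri_dish top 0.77 [207.  181.2] [202. 171.  11.  20.] atz20 [628. 455.] z50 [623. 447.]
petri_dish scene 0.63 [202.  288.4] [192. 279.  22.  19.] atz20 [618. 465.] z50 [592. 481.]
```

Run:
```python
from h import *
st()
plan([((330,-400,230),1.45),((430,-150,240),2.4),((480,50,240),3.14)],95,8)
```

```text
t 2.1 pos [ 183.4 -597.5  185.4] rot [3.141 0.    0.298] j [-1.38  0.49  1.56  0.    1.09 -0.11] F [ 0.7  0.6 -0.7] M [ 0.012 -0.036 -0.008] op 94.8
[ 25. -18.  -6.] -0.144 95
[ 27. -14.  -6.] -0.144 95
[ 29. -10.  -6.] -0.144 95
[30. -6. -6.] -0.144 95
[31. -2. -6.] -0.144 95
[31.  3. -6.] -0.144 95
[30.  7. -6.] -0.144 95
[29. 11. -6.] -0.144 95
[33.  9. -1.] -0.119 95
[31. 12. -1.] -0.119 95
[30. 16. -1.] -0.119 95
[27. 19. -1.] -0.119 95
[25. 23. -1.] -0.119 95
[22. 25. -1.] -0.119 95
[19. 28. -1.] -0.119 95
[16. 30. -1.] -0.119 95
[12. 23.  0.] -0.092 95
[10. 24.  0.] -0.093 95
[ 8. 25.  0.] -0.093 95
[ 6. 25.  0.] -0.092 95
[ 3. 26.  0.] -0.092 95
[ 1. 26.  0.] -0.093 95
[-2. 26.  0.] -0.093 95
[-4. 25.  0.] -0.092 95
```

Emit:
send_rows(plan="25 -18 -6 -0.144 95; 27 -14 -6 -0.144 95; 29 -10 -6 -0.144 95; 30 -6 -6 -0.144 95; 31 -2 -6 -0.144 95; 31 3 -6 -0.144 95; 30 7 -6 -0.144 95; 29 11 -6 -0.144 95")

```text
t: 2.9
eef_pos: [330.7, -393.1, 233.8]
tcp_rot: [-3.141, -0.001, 1.488]
ft_force: [-0.1, -0.4, 0.4]
opening: 1.0
```

Emit:
send_rows(plan="33 9 -1 -0.119 95; 31 12 -1 -0.119 95; 30 16 -1 -0.119 95; 27 19 -1 -0.119 95; 25 23 -1 -0.119 95; 22 25 -1 -0.119 95; 19 28 -1 -0.119 95; 16 30 -1 -0.119 95")

```text
t: 3.7
eef_pos: [419.0, -127.6, 243.8]
tcp_rot: [3.141, 0.004, 2.481]
ft_force: [0.9, -0.4, -0.7]
opening: 0.998
```

Emit:
send_rows(plan="12 23 0 -0.09 95; 10 24 0 -0.09 95; 8 25 0 -0.09 95; 6 25 0 -0.09 95; 3 26 0 -0.09 95; 1 26 0 -0.09 95; -2 26 0 -0.09 95; -4 25 0 -0.09 95")

```text
t: 4.5
eef_pos: [453.6, 87.1, 244.9]
tcp_rot: [-3.138, 0.007, -3.049]
ft_force: [0.2, -0.9, 0.7]
opening: 0.997
```

Run:
```python
from h import *
st(); p=shot("wrist","w1"); import pickle; pickle.dump(p,open("w1.pkl","wb"))
for n in ("carrier","knob_grip","carrier_grip"):
    for d in regions_of(n,p)[:2]:
        c=np.argwhere(d["pixels"]).mean(0)[::-1]; print(n,round(d["confidence"],2),c.round(1),np.round(d["bbox"]),atz(p,*c,60).round(1))
```

```text
t 4.5 pos [453.6  87.1 244.9] rot [-3.138  0.007 -3.049] j [ 0.05  0.19  1.86 -0.    1.09 -1.61] F [ 0.2 -0.9  0.7] M [ 0.078 -0.164  0.01 ] op 94.9
carrier 0.96 [296.2 192.2] [271. 151.  50.  73.] [477.5  63.4  60. ]
carrier 0.67 [ 44.9 175.1] [  2. 136.  92.  82.] [ 485.9 -281.3   60. ]
knob_grip 0.95 [ 44.8 175.4] [  1. 132.  92.  86.] [ 486.3 -281.5   60. ]
carrier_grip 0.87 [ 44.5 175.6] [  0. 136.  97.  84.] [ 486.5 -282.    60. ]
carrier_grip 0.65 [296.4 191.8] [272. 146.  47.  77.] [477.   63.5  60. ]
```

View pics/w1.png

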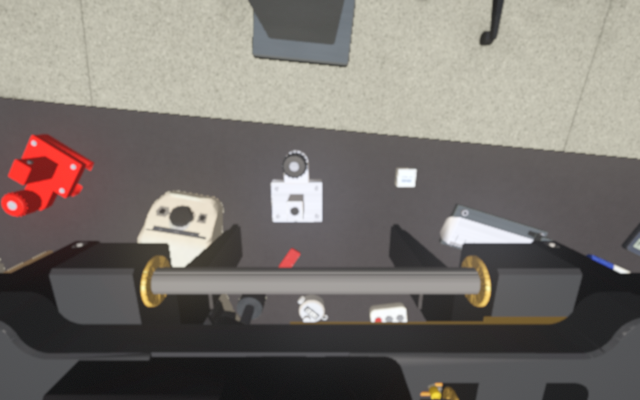

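Run:
```python
import cv2
a=cv2.imread("pics/w1.png")
cv2.imwrite("pics/w1c.png",cv2.resize(a[140:240,250:340],None,fx=6,fy=6,interpolation=cv2.INTER_CUBIC))
from h import *
plan([((440,60,180),-3.1)],95,4)
```

```text
[ 4. -6. 16.] 0.012 95
[ 4. -6. 16.] 0.012 95
[ 4. -6. 16.] 0.012 95
[ 4. -6. 16.] 0.012 95
```

View pics/w1c.png

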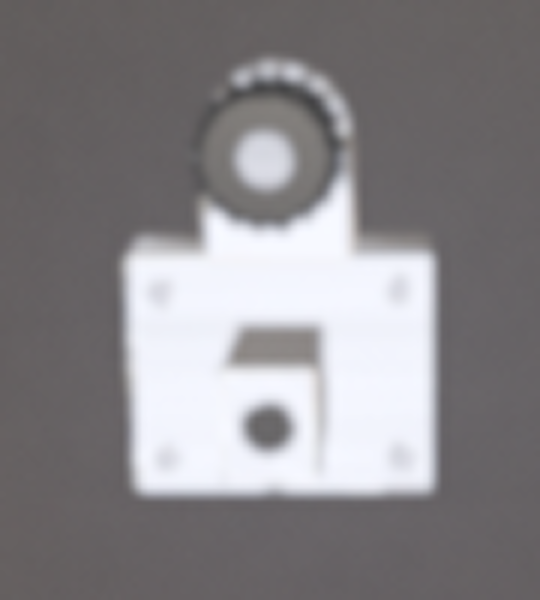

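Emit:
send_rows(plan="3 -7 16 0.013 95; 3 -7 16 0.013 95; 3 -7 16 0.013 95; 3 -7 16 0.013 95; 0 0 0 0 95")

```text
t: 5.2
eef_pos: [443.2, 52.2, 179.6]
tcp_rot: [-3.138, 0.009, -3.117]
ft_force: [0.2, -0.2, 0.7]
opening: 1.003
```

Run:
```python
from h import *
st(); p=shot("wrist","w2"); import pickle; pickle.dump(p,open("w2.pkl","wb"))
a=cv2.imread("pics/w2.png")
r=[d for d in boxes_of("carrier",p)]; print(r)
cv2.imwrite("pics/w2c.png",cv2.resize(a[110:250,240:400],None,fx=4.2,fy=4.2,interpolation=cv2.INTER_CUBIC))
```

```text
t 5.2 pos [443.2  52.2 179.6] rot [-3.138  0.009 -3.117] j [-0.03  0.24  1.99 -0.    0.9  -1.62] F [ 0.2 -0.2  0.7] M [ 0.144 -0.135 -0.067] op 95.4
[{'bbox': [290.8, 162.9, 62.3, 87.9], 'confidence': 0.9}, {'bbox': [2.6, 165.8, 86.6, 96.3], 'confidence': 0.68}]
```

View pics/w2c.png

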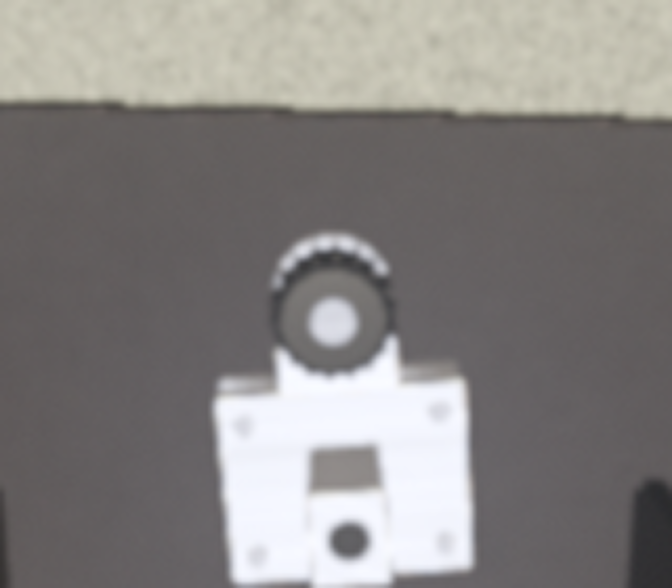

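Run:
```python
from h import *
import pickle
a=pickle.load(open("w1.pkl","rb"));b=pickle.load(open("w2.pkl","rb"))
A=lambda u,v:(a,250+(u+.5)/6-.5,140+(v+.5)/6-.5)
B=lambda u,v:(b,240+(u+.5)/4.2-.5,110+(v+.5)/4.2-.5)
hA,hB,kA,kB=A(268,427),B(349,541),A(265,159),B(333,321)
print("hole",tri([hA,hB]).round(1),"knob",tri([kA,kB]).round(1))
print("at z: hole",atz(*hA,69.5).round(1),atz(*hB,69.5).round(1),"knob",atz(*kA,58.5).round(1),atz(*kB,58.5).round(1))
for nm,P,q in(("A",A,[(160,292),(399,291),(167,458),(401,457)]),("B",B,[(244,426),(439,411),(258,556),(447,543)])):
    X=[atz(*P(*c),25.5) for c in q]
    print(nm,np.round([x[:2] for x in X],1).tolist(),"centre",np.mean(X,0).round(1))
    for i,j in((1,0),(3,2)): d=X[j]-X[i];d=X[i]-X[j]; print("x-dir yaw",np.degrees(np.arctan2(d[1],d[0])).round(1))
    for i,j in((0,2),(1,3)): d=X[i]-X[j]; print("y-dir-90",np.degrees(np.arctan2(d[1],d[0])).round(1)-90)
for P,h,k in((a,hA,kA),(b,hB,kB)):
    d=atz(*k,58.5)-atz(*h,69.5);print("knob-hole",d.round(1),np.hypot(*d[:2]).round(1),"yaw",np.degrees(np.arctan2(d[1],d[0])).round(1)-90)
```

```text
hole [500.9  63.2  72.1] knob [441.7  57.2  59.1]
at z: hole [501.7  63.1  69.5] [502.1  63.3  69.5] knob [441.8  57.2  58.5] [441.9  57.2  58.5]
A [[482.9, 31.3], [477.1, 91.0], [526.7, 35.6], [520.7, 95.7]] centre [501.8  63.4  25.5]
x-dir yaw 95.6
x-dir yaw 95.7
y-dir-90 -264.4
y-dir-90 -263.9
B [[483.3, 31.1], [476.9, 91.2], [526.7, 35.9], [520.7, 96.0]] centre [501.9  63.6  25.5]
x-dir yaw 96.1
x-dir yaw 95.8
y-dir-90 -263.7
y-dir-90 -263.7
knob-hole [-59.9  -5.9 -11. ] 60.2 yaw -264.4
knob-hole [-60.2  -6.1 -11. ] 60.5 yaw -264.3
```

Carrier measured: centre (501.9, 63.4), channel direction 95.8°, standing on the bench (triangulated heights 72 and 59 against 69.5 and 58.5 expected). The close crop shows the silver block with the black knob. Next I measure the rail from two places.

Run:
```python
from h import *
plan([((470,320,200),-3.1)],95,8)
```

```text
[-4. 33. -2.] -0.002 95
[-4. 33. -2.] -0.002 95
[-4. 33. -2.] -0.002 95
[-4. 33. -2.] -0.002 95
[-4. 33. -2.] -0.002 95
[-4. 33. -2.] -0.002 95
[-4. 33. -2.] -0.002 95
[-5. 33. -2.] -0.002 95
```

Emit:
send_rows(plan="-4 33 -3 0 95; -4 33 -3 0 95; -4 33 -3 0 95; -4 33 -3 0 95; -4 33 -3 0 95; -4 33 -3 0 95; -4 33 -3 0 95; 0 0 0 0 95")

```text
t: 6.1
eef_pos: [471.5, 294.4, 212.0]
tcp_rot: [-3.141, 0.025, -3.122]
ft_force: [-0.2, -0.8, -0.2]
opening: 1.0
```

Run:
```python
from h import *
st(); p=shot("wrist","w3"); import pickle; pickle.dump(p,open("w3.pkl","wb"))
for n in("rail","stop"): print(n,boxes_of(n,p))
```

```text
t 6.1 pos [471.5 294.4 212. ] rot [-3.141  0.025 -3.122] j [ 0.45  0.36  1.71 -0.01  1.05 -1.14] F [-0.2 -0.8 -0.2] M [ 0.066 -0.118  0.012] op 95.1
rail [{'bbox': [309.0, 181.3, 142.8, 70.3], 'confidence': 0.59}]
stop [{'bbox': [404.1, 205.5, 21.0, 34.6], 'confidence': 0.78}]
```

View pics/w3.png

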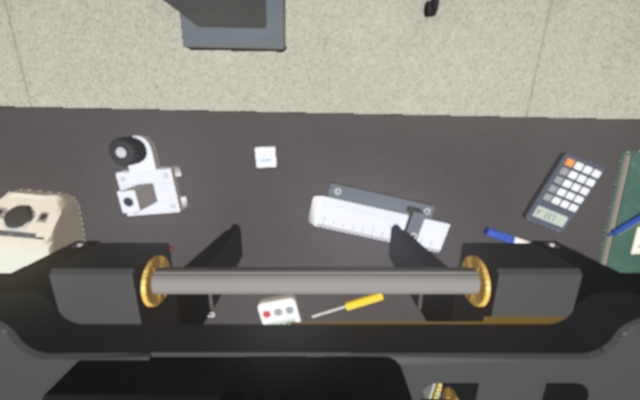

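The rail shows at (310–450, 182–250), with its free end at (312,213) and the stop at (413,222). A finger covers part of it, so I move to a clearer place.

Emit:
send_rows(plan="12 20 9 0 95; 12 20 9 0 95; 12 20 9 0 95; 12 20 9 0 95; 0 0 0 0 95; 0 0 0 0 95")

```text
t: 6.85
eef_pos: [423.0, 365.3, 175.0]
tcp_rot: [-3.139, 0.025, -3.133]
ft_force: [1.2, -0.8, -0.2]
opening: 1.001
```

Run:
```python
from h import *
st(); p=shot("wrist","w4"); import pickle; pickle.dump(p,open("w4.pkl","wb"))
for n in("rail","stop"): print(n,boxes_of(n,p))
a=cv2.imread("pics/w4.png");b=cv2.imread("pics/w3.png")
cv2.imwrite("pics/w4c.png",cv2.resize(a[120:260,220:420],None,fx=4,fy=4,interpolation=cv2.INTER_CUBIC))
cv2.imwrite("pics/w3c.png",cv2.resize(b[170:260,300:460],None,fx=5,fy=5,interpolation=cv2.INTER_CUBIC))
```

```text
t 6.85 pos [423.  365.3 175. ] rot [-3.139  0.025 -3.133] j [ 0.6   0.4   1.75 -0.02  0.97 -0.97] F [ 1.2 -0.8 -0.2] M [ 0.071 -0.126 -0.054] op 95.2
rail [{'bbox': [255.8, 223.6, 135.9, 45.8], 'confidence': 0.9}, {'bbox': [355.1, 295.8, 37.9, 26.5], 'confidence': 0.2}]
stop [{'bbox': [350.2, 245.5, 26.5, 57.5], 'confidence': 0.79}]
```

View pics/w4c.png

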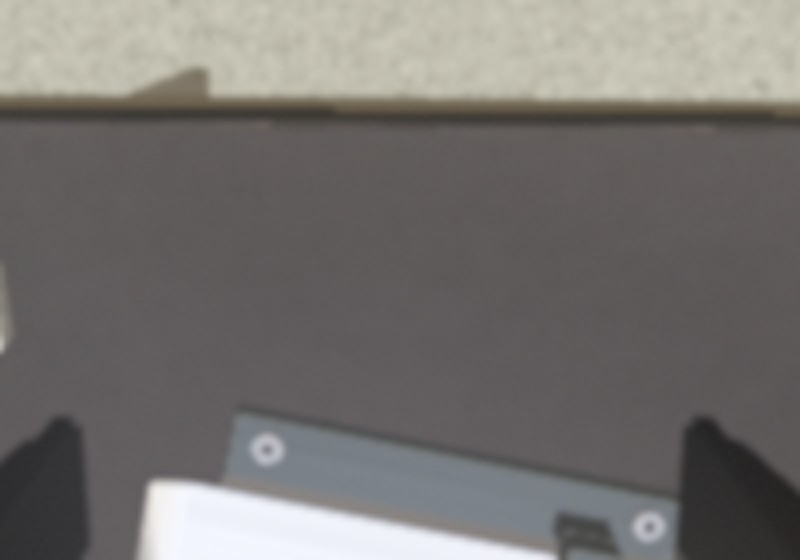

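View pics/w3c.png

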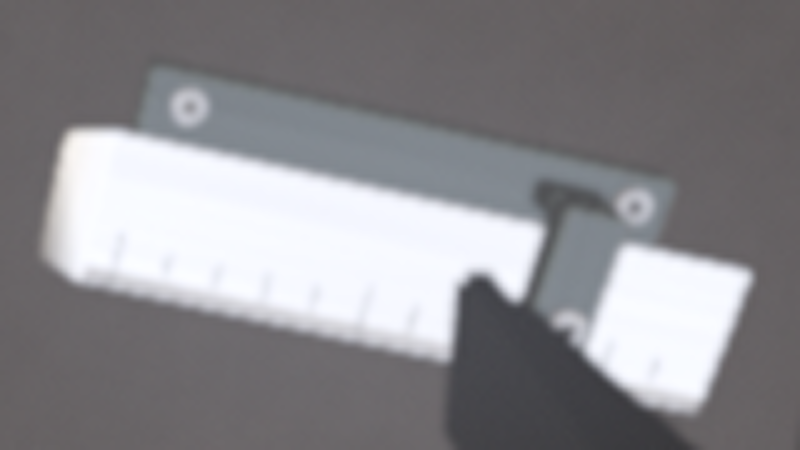

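Emit:
send_rows(plan="10 -5 -14 0 95; 10 -5 -14 0 95; 10 -5 -14 0 95; 10 -5 -14 0 95; 0 0 0 0 95; 0 0 0 0 95")

```text
t: 7.6
eef_pos: [382.5, 340.9, 234.9]
tcp_rot: [-3.141, 0.028, -3.139]
ft_force: [-0.3, 0.1, 0.1]
opening: 0.998
```

Run:
```python
from h import *
st(); p=shot("wrist","w5"); import pickle; pickle.dump(p,open("w5.pkl","wb"))
b=cv2.imread("pics/w5.png")
for n in("rail","stop"): print(n,boxes_of(n,p))
cv2.imwrite("pics/w5c.png",cv2.resize(b[180:280,240:400],None,fx=5,fy=5,interpolation=cv2.INTER_CUBIC))
```

```text
t 7.6 pos [382.5 340.9 234.9] rot [-3.141  0.028 -3.139] j [ 0.61  0.27  1.78 -0.02  1.07 -0.96] F [-0.3  0.1  0.1] M [ 0.112 -0.158  0.003] op 94.9
rail [{'bbox': [281.6, 232.3, 108.9, 35.7], 'confidence': 0.71}]
stop [{'bbox': [361.9, 252.8, 20.6, 52.2], 'confidence': 0.6}]
```

View pics/w5c.png

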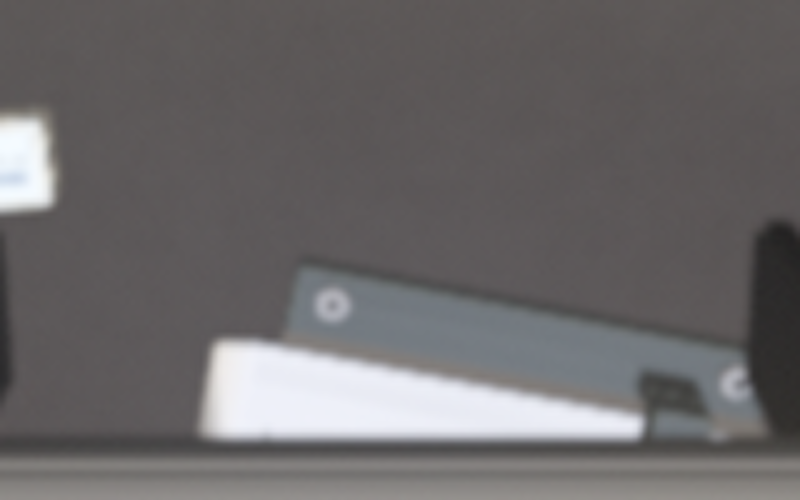

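Emit:
send_rows(plan="-30 2 2 0 95; -30 2 2 0 95; -30 2 2 0 95; -30 2 2 0 95; -20 2 2 0 95; 0 0 0 0 95; 0 0 0 0 95")

```text
t: 8.45
eef_pos: [528.1, 351.4, 221.0]
tcp_rot: [-3.137, 0.019, -3.138]
ft_force: [-0.4, 1.1, -0.1]
opening: 1.0
```

Run:
```python
from h import *
st(); p=shot("wrist","w6"); import pickle; pickle.dump(p,open("w6.pkl","wb"))
b=cv2.imread("pics/w6.png")
for n in("rail","stop"): print(n,boxes_of(n,p))
cv2.imwrite("pics/w6c.png",cv2.resize(b[130:250,230:410],None,fx=4.4,fy=4.4,interpolation=cv2.INTER_CUBIC))
```

```text
t 8.45 pos [528.1 351.4 221. ] rot [-3.137  0.019 -3.138] j [ 0.49  0.47  1.5  -0.01  1.16 -1.08] F [-0.4  1.1 -0.1] M [ 0.078 -0.145  0.018] op 95.1
rail [{'bbox': [268.3, 142.7, 145.4, 67.9], 'confidence': 0.82}]
stop [{'bbox': [358.2, 162.3, 26.5, 53.5], 'confidence': 0.78}]
```

View pics/w6c.png

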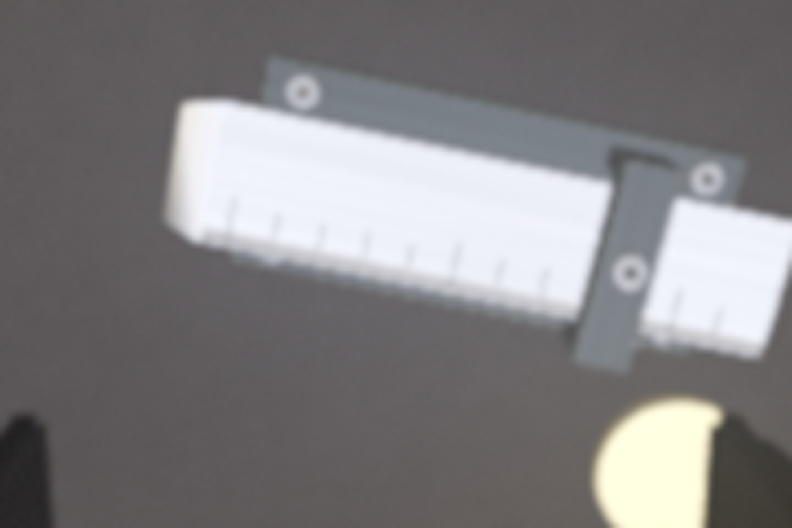

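```bash
python3 - <<'E'
from h import *
import pickle
a=pickle.load(open("w6.pkl","rb"));b=pickle.load(open("w3.pkl","rb"))
A=lambda u,v:(a,230+(u+.5)/4.4-.5,130+(v+.5)/4.4-.5)
B=lambda u,v:(b,300+(u+.5)/5-.5,170+(v+.5)/5-.5)
ang=lambda p,q:np.degrees(np.arctan2(*(q-p)[[1,0]])).round(2)
print("plate screws tri",tri([A(302,92),B(189,107)]).round(1),tri([A(707,179),B(635,206)]).round(1))
print("stop screw tri",tri([A(630,273),B(569,327)]).round(1))
for z in(8,12): 
  p,q=atz(*A(302,92),z),atz(*A(707,179),z);print("A",p.round(1),q.round(1),ang(p,q));p,q=atz(*B(189,107),z),atz(*B(635,206),z);print("B",p.round(1),q.round(1),ang(p,q))
e=[atz(*A(*c),44) for c in[(230,101),(612,181),(680,200),(205,236),(575,310)]]
print("near edge",e[0].round(1),e[1].round(1),ang(e[0],e[1]),"far",e[3].round(1),e[4].round(1),ang(e[3],e[4]))
eb=[atz(*B(*c),44) for c in[(130,131),(545,222),(85,270),(445,342)]]
print("B near",eb[0].round(1),eb[1].round(1),ang(eb[0],eb[1]),"far",eb[2].round(1),eb[3].round(1),ang(eb[2],eb[3]))
th=np.arctan2(*(e[1]-e[0])[[1,0]]);n=np.array([-np.sin(th),np.cos(th)])
print("width",(e[3]-e[0])[:2]@n,(e[4]-e[1])[:2]@n,(eb[2]-eb[0])[:2]@n)
print("screw from near edge", (atz(*A(630,273),50.5)-e[0])[:2]@n, atz(*A(630,273),50.5).round(1))
E
python3 - <<'E'
import cv2
b=cv2.imread("pics/w6.png")
cv2.imwrite("pics/w6d.png",cv2.resize(b[150:225,340:430],None,fx=8,fy=8,interpolation=cv2.INTER_CUBIC))
E
```

```text
plate screws tri [496.8 327.8  16.2] [524.3 459.3  15.4]
stop screw tri [544.4 427.3  59.6]
A [497.7 327.3   8. ] [525.7 461.1   8. ] 78.17
B [498.9 328.5   8. ] [526.6 462.4   8. ] 78.3
A [497.3 327.6  12. ] [525. 460.  12.] 78.17
B [497.9 328.2  12. ] [525.3 460.8  12. ] 78.3
near edge [496.5 308.1  44. ] [520.1 423.   44. ] 78.41 far [537.7 299.3  44. ] [560.7 413.8  44. ] 78.61
B near [496.5 310.   44. ] [519.9 423.5  44. ] 78.36 far [536.4 298.9  44. ] [555.8 399.6  44. ] 79.09
width -42.08421846194278 -41.67865719840577 -41.24418825949691
screw from near edge -25.30091329643521 [547.1 428.8  50.5]
```

View pics/w6d.png

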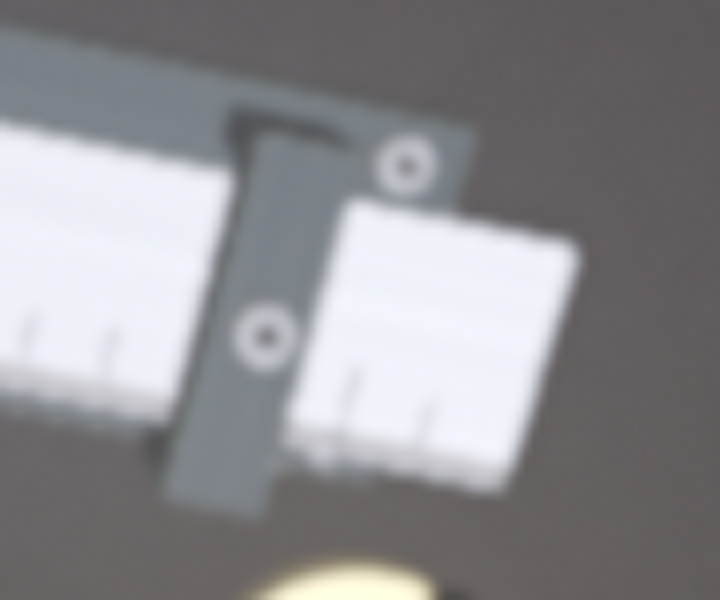

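Run:
```python
from h import *
import pickle
a=pickle.load(open("w6.pkl","rb"))
A=lambda u,v:(a,230+(u+.5)/4.4-.5,130+(v+.5)/4.4-.5)
D=lambda u,v:(a,340+(u+.5)/8-.5,150+(v+.5)/8-.5)
th=np.radians(78.3);d=np.array([np.cos(th),np.sin(th)]);m=np.array([np.sin(th),-np.cos(th)])
def show(n,P,z): X=atz(*P,z)[:2]; print(n,z,X.round(1),"along",(X@d).round(1),"across",(X@m).round(1))
for z in(50.5,57): show("stopscrew",D(266,337),z)
for z in(50.5,57): 
    show("stop face near corner",D(245,145),z);show("stop face far",D(165,497),z);show("stop back near",D(350,150),z);show("stop back far corner",D(262,520),z)
show("rail end near",D(580,245),44);show("rail end far",D(505,490),44)
show("near edge",A(230,101),44);show("far",A(577,318),44)
show("taper start near",A(230,101),44);show("tip near",A(182,102),41);show("tip far",A(165,222),41);show("taper start far",A(205,240),44)
```

```text
stopscrew 50.5 [547.1 428.9] along 530.9 across 448.8
stopscrew 57 [545.5 427.5] along 529.3 across 447.4
stop face near corner 50.5 [514.9 423.5] along 519.1 across 418.3
stop face far 50.5 [575.3 413.3] along 521.4 across 479.6
stop back near 50.5 [515.6 440.7] along 536.1 across 415.5
stop back far corner 50.5 [579.4 430.1] along 538.6 across 480.1
stop face near corner 57 [513.8 422.3] along 517.7 across 417.5
stop face far 57 [573.2 412.3] along 519.9 across 477.7
stop back near 57 [514.5 439.1] along 534.3 across 414.8
stop back far corner 57 [577.1 428.7] along 536.9 across 478.2
rail end near 44 [532.6 481.9] along 579.9 across 423.8
rail end far 44 [575.9 473.1] along 580.1 across 468.0
near edge 44 [496.5 308.1] along 402.4 across 423.7
far 44 [563.3 414.5] along 520.1 across 467.6
taper start near 44 [496.5 308.1] along 402.4 across 423.7
tip near 41 [497.2 293.3] along 388.1 across 427.4
tip far 41 [534.  286.6] along 389.0 across 464.8
taper start far 44 [538.9 299.2] along 402.3 across 467.0
```

Emit:
send_rows(plan="2 -36 7 -0.012 95; 2 -36 7 -0.012 95; 2 -36 7 -0.012 95; 2 -36 7 -0.012 95; 2 -36 7 -0.012 95; 2 -36 7 -0.012 95; 2 -36 7 -0.012 95; 2 -30 7 -0.012 95")

```text
t: 9.4
eef_pos: [521.1, 65.6, 169.3]
tcp_rot: [-3.137, 0.028, -3.026]
ft_force: [1.2, 0.2, -0.0]
opening: 1.0
```

Emit:
send_rows(plan="0 0 10 0 95; 0 0 10 0 95; 0 0 5 0 95")

```text
t: 9.7
eef_pos: [520.8, 63.8, 144.3]
tcp_rot: [-3.137, 0.03, -3.029]
ft_force: [-0.3, 1.3, -0.1]
opening: 0.997
```

```bash
cat >> h.py <<'E'
def to(X,yaw):
    s=st();d=R(s["tcp_rot"][2]).T@(np.array(X,float)-s["eef_pos"]);r=-(yaw-s["tcp_rot"][2]);r=(r+np.pi)%(2*np.pi)-np.pi
    print("need",d.round(1),"roll",round(r,3))
E
python3 - <<'E'
from h import *
to((501.9,63.4,31.5),-3.041)
E
```

```text
t 9.7 pos [520.8  63.8 144.3] rot [-3.137  0.03  -3.029] j [-0.    0.39  1.87 -0.    0.85 -1.68] F [-0.3  1.3 -0.1] M [ 0.149 -0.072  0.007] op 94.8
need [ 18.8   1.8 112.8] roll 0.012
```

```bash
cat >> h.py <<'E'
from scipy.spatial.transform import Rotation as Ro
def to(X,yaw):
    s=st();M=Ro.from_euler("xyz",s["tcp_rot"]).as_matrix();d=M.T@(np.array(X,float)-s["eef_pos"]);r=-(yaw-s["tcp_rot"][2]);r=(r+np.pi)%(2*np.pi)-np.pi
    print("need",d.round(1),"roll",round(r,3))
E
python3 - <<'E'
from h import *
to((501.9,63.4,31.5),-3.041)
E
```

```text
t 9.7 pos [520.8  63.8 144.3] rot [-3.137  0.03  -3.029] j [-0.    0.39  1.87 -0.    0.85 -1.68] F [-0.3  1.3 -0.1] M [ 0.149 -0.072  0.007] op 94.8
need [ 22.1   2.3 112.2] roll 0.012
```

Emit:
send_rows(plan="4 0.4 12 0.002 95; 4 0.4 12 0.002 95; 4 0.4 12 0.002 95; 4 0.4 12 0.002 95; 4 0.4 12 0.002 95; 2 0.4 10 0.002 95; 0 0 0 0 95")

```text
t: 10.4
eef_pos: [499.2, 71.5, 70.3]
tcp_rot: [-3.137, 0.031, -3.032]
ft_force: [-0.8, 0.2, 0.2]
opening: 0.999
```

Run:
```python
from h import *
to((501.9,63.4,31.5),-3.041)
shot("wrist","w7")
```

```text
t 10.4 pos [499.2  71.5  70.3] rot [-3.137  0.031 -3.032] j [ 0.01  0.47  1.99 -0.    0.64 -1.67] F [-0.8  0.2  0.2] M [ 0.109 -0.137 -0.019] op 95.0
need [-0.6 -8.2 38.8] roll 0.009
```

View pics/w7.png

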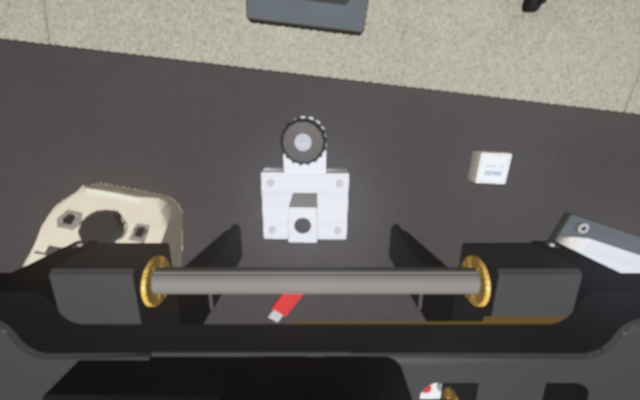

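Emit:
send_rows(plan="0 -3 6 0.002 95; 0 -3 6 0.002 95; 0 -3 6 0.002 95; 0 -1 6 0.002 95; 0 0 5 0 95; 0 0 0 0 95")

```text
t: 11.05
eef_pos: [503.2, 60.7, 40.6]
tcp_rot: [-3.137, 0.034, -3.041]
ft_force: [0.2, 0.0, 0.4]
opening: 0.999
```

Run:
```python
from h import *
to((501.9,63.4,31.5),-3.041)
```

```text
t 11.05 pos [503.2  60.7  40.6] rot [-3.137  0.034 -3.041] j [-0.01  0.53  2.01 -0.    0.57 -1.68] F [0.2 0.  0.4] M [ 0.135 -0.152 -0.028] op 95.0
need [1.3 2.9 9.1] roll 0.0
```

Emit:
send_rows(plan="0.7 1.3 4 0 95; 0.6 1.2 4 0 95; 0 0 0 0 95; 0 0 0 0 60; 0 0 0 0 40")

```text
t: 11.55
eef_pos: [501.9, 63.5, 31.9]
tcp_rot: [-3.137, 0.034, -3.041]
ft_force: [0.2, -0.3, -0.2]
opening: 0.882
```

Run:
```python
from h import *
to((501.9,63.4,31.5),-3.041)
```

```text
t 11.55 pos [501.9  63.5  31.9] rot [-3.137  0.034 -3.041] j [-0.    0.54  2.02 -0.    0.55 -1.68] F [ 0.2 -0.3 -0.2] M [ 0.11  -0.144 -0.016] op 83.9
need [-0.  -0.1  0.4] roll 0.0
```

Emit:
send_rows(plan="0 0 0 0 10; 0 0 0 0 10; 0 0 0 0 10; 0 0 0 0 10; 0 0 0 0 10; 0 0 0 0 10; 0 0 0 0 10; 0 0 0 0 10")

```text
t: 12.35
eef_pos: [502.3, 63.3, 32.6]
tcp_rot: [-3.137, 0.036, -3.04]
ft_force: [0.5, -1.0, -2.3]
opening: 0.228
```

Run:
```python
from h import *
st()
```

```text
t 12.35 pos [502.3  63.3  32.6] rot [-3.137  0.036 -3.04 ] j [-0.    0.54  2.02 -0.    0.55 -1.68] F [ 0.5 -1.  -2.3] M [-0.083 -0.092 -0.034] op 21.6
```

Emit:
send_rows(plan="0 0 -8 0 10; 0 0 -12 0 10; 0 0 -12 0 10; 0 0 -12 0 10; 0 0 -12 0 10; 0 0 -8 0 10; 0 0 0 0 10")

```text
t: 13.05
eef_pos: [498.0, 63.6, 101.7]
tcp_rot: [-3.138, 0.032, -3.04]
ft_force: [0.7, -0.4, -5.6]
opening: 0.229
```

```bash
cat >> h.py <<'E'
TH=np.radians(78.3);D_=np.array([np.cos(TH),np.sin(TH)]);M_=np.array([np.sin(TH),-np.cos(TH)])
def railpos(along,across=446.0): return along*D_+across*M_
E
python3 - <<'E'
from h import *
to((*railpos(330),75),2.937)
shot("wrist","w8")
E
```

```text
t 13.05 pos [498.   63.6 101.7] rot [-3.138  0.032 -3.04 ] j [-0.    0.42  1.97 -0.    0.72 -1.68] F [ 0.7 -0.4 -5.6] M [ 0.091 -0.159  0.031] op 21.7
need [-21.8 167.8  26.8] roll 0.306
```

View pics/w8.png

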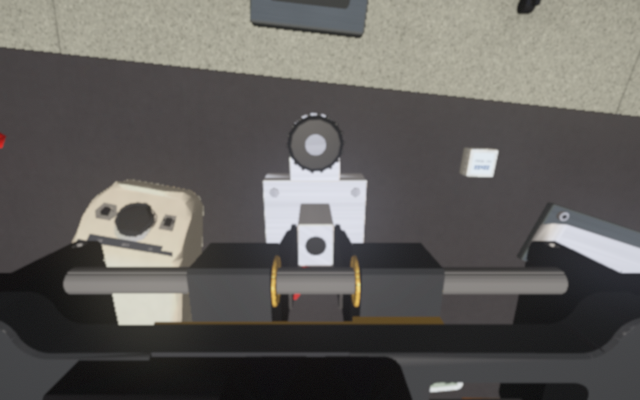

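Run:
```python
from h import *
p=shot("wrist")
print("block hole", atz(p,315.5,245,138.6).round(1)); st()
plan([((*railpos(330),85),-3.346)],10,8)
```

```text
block hole [497.4  65.  138.6]
t 13.15 pos [497.6  63.6 100.6] rot [-3.138  0.031 -3.041] j [-0.    0.42  1.97 -0.    0.72 -1.68] F [-0.4  0.3 -5.4] M [ 0.065 -0.084  0.023] op 22.0
[-3. 21.  2.] 0.038 10
[-2. 21.  2.] 0.038 10
[-1. 21.  2.] 0.038 10
[-0. 21.  2.] 0.038 10
[ 0. 21.  2.] 0.038 10
[ 1. 21.  2.] 0.038 10
[ 2. 21.  2.] 0.038 10
[ 3. 21.  2.] 0.038 10
```

Emit:
send_rows(plan="-3 21 1 0.038 10; -2 21 1 0.038 10; -1 21 1 0.038 10; 0 21 1 0.038 10; 0 21 1 0.038 10; 1 21 1 0.038 10; 0 14 1 0.038 10; 0 0 0 0.03 10")

```text
t: 13.95
eef_pos: [502.0, 208.2, 87.9]
tcp_rot: [3.139, 0.022, 2.933]
ft_force: [-0.8, -0.3, -5.0]
opening: 0.228
```

Run:
```python
from h import *
to((*railpos(335),75),2.937)
shot("wrist","w9")
```

```text
t 13.95 pos [502.  208.2  87.9] rot [3.139 0.022 2.933] j [ 0.28  0.49  1.88 -0.01  0.75 -1.08] F [-0.8 -0.3 -5. ] M [ 0.065 -0.133 -0.   ] op 21.6
need [ 3.8 29.3 12.9] roll -0.004
```

View pics/w9.png

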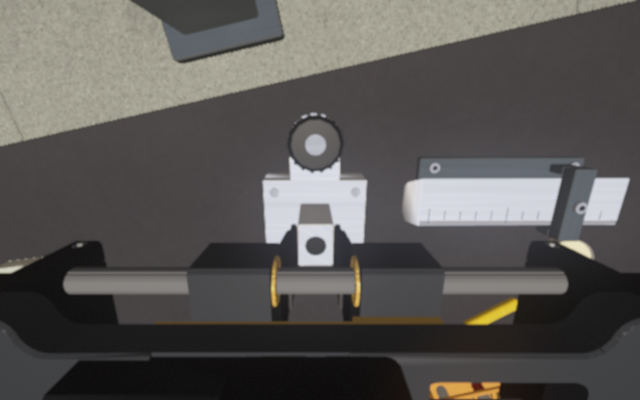

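Run:
```python
from h import *
import pickle
p=shot("wrist","w10");pickle.dump(p,open("w10.pkl","wb"));st()
b=cv2.imread("pics/w10.png")
cv2.imwrite("pics/w10c.png",cv2.resize(b[145:245,390:640],None,fx=3.2,fy=3.2,interpolation=cv2.INTER_CUBIC))
cv2.imwrite("pics/w10d.png",cv2.resize(b[105:275,255:380],None,fx=3.5,fy=3.5,interpolation=cv2.INTER_CUBIC))
```

```text
t 14.05 pos [501.7 207.1  87.9] rot [3.14  0.021 2.933] j [ 0.27  0.49  1.88 -0.01  0.75 -1.08] F [ 0.4 -0.5 -4.4] M [ 0.099 -0.131  0.034] op 21.5
```

View pics/w10c.png

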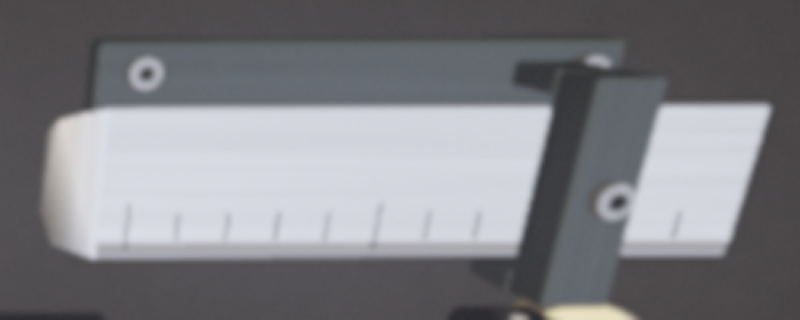

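View pics/w10d.png

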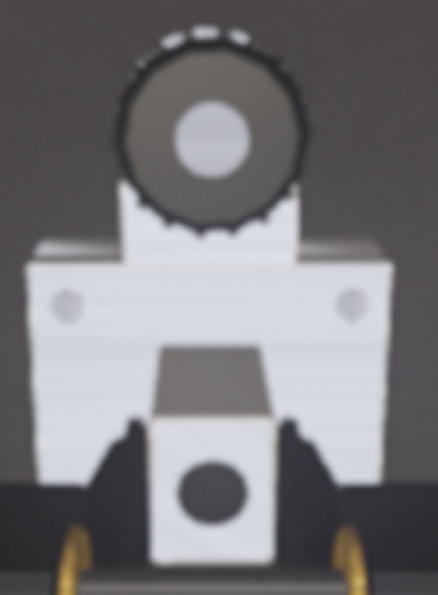

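Run:
```python
from h import *
import pickle
p=pickle.load(open("w10.pkl","rb"))
C=lambda u,v:(p,390+(u+.5)/3.2-.5,145+(v+.5)/3.2-.5)
B=lambda u,v:(p,255+(u+.5)/3.5-.5,105+(v+.5)/3.5-.5)
def s(n,P,z): X=atz(*P,z)[:2];print(n,X.round(1),"along",(X@D_).round(1),"across",(X@M_).round(1))
for n,c,z in(("near0",(106,108),44),("near1",(550,104),44),("near2",(772,103),44),("far0",(97,260),44),("far1",(515,258),44),("far2",(722,256),44),("tipn",(52,122),41),("tipf",(45,240),41),("screw",(614,202),57),("faceN",(562,70),57),("faceF",(520,290),57)): s(n,C(*c),z)
for n,c,z in(("knob",(212,139),113.8),("s1",(67,305),80.8),("s2",(352,304),80.8),("hole",(212,493),124.8)): s(n,B(*c),z)
```

```text
near0 [496.9 305.6] along 400.0 across 424.6
near1 [520.9 423.4] along 520.3 across 424.2
near2 [533.2 482.4] along 580.5 across 424.3
far0 [540.4 298.4] along 401.8 across 468.6
far1 [564.7 414.9] along 520.8 across 468.8
far2 [576.4 472.6] along 579.6 across 468.6
tipn [498.5 291.6] along 386.7 across 429.1
tipf [532.5 285.5] along 387.5 across 463.6
screw [546.6 430.1] along 532.0 across 448.0
faceN [507.5 415.5] along 509.8 across 412.7
faceF [567.2 406.2] along 512.8 across 473.0
knob [442.8 221.6] along 306.8 across 388.7
s1 [473.3 183.6] along 275.8 across 426.3
s2 [485.8 243. ] along 336.5 across 426.4
hole [502.2 208.9] along 306.4 across 449.4
```

Emit:
send_rows(plan="0.6 5 3 0 10; 0.6 6 4 0 10; 0.6 6 4 0 10; 0.6 6 4 0 10; 0 4 3 0 10; 0 0 0 0 10")

```text
t: 14.65
eef_pos: [505.3, 235.4, 67.1]
tcp_rot: [3.141, 0.02, 2.935]
ft_force: [0.4, -0.7, -5.2]
opening: 0.229
```

```bash
cat >> h.py <<'E'
def rl():
    s=env.state();X=s["eef_pos"][:2];f=s["ft_force"]
    print("TCP along",(X@D_).round(1),"across",(X@M_).round(1),"z",s["eef_pos"][2].round(1),"F along",(f[:2]@D_).round(1),"across",(f[:2]@M_).round(1),"z",f[2].round(1),"yaw err",round((s["tcp_rot"][2]-2.937),3),s["tcp_rot"].round(3),"M",s["moment"].round(3),"t",round(s["t"],2))
E
python3 - <<'E'
from h import *
rl()
to((*railpos(345,446.8),64.5),2.937)
E
```

```text
TCP along 333.0 across 447.0 z 67.1 F along -0.6 across 0.5 z -5.2 yaw err -0.002 [3.141 0.02  2.935] M [ 0.019 -0.105 -0.043] t 14.65
t 14.65 pos [505.3 235.4  67.1] rot [3.141 0.02  2.935] j [ 0.32  0.54  1.86 -0.01  0.73 -1.03] F [ 0.4 -0.7 -5.2] M [ 0.019 -0.105 -0.043] op 21.8
need [ 0.3 12.   2.6] roll -0.002
```

Emit:
send_rows(plan="0.1 4 1 0 10; 0.1 4 1 0 10; 0 4 0.8 0 10; 0 0 0 0 10")

```text
t: 15.05
eef_pos: [508.0, 248.1, 64.2]
tcp_rot: [3.141, 0.02, 2.935]
ft_force: [-0.5, 0.3, -4.9]
opening: 0.226
```

Run:
```python
from h import *
rl()
to((*railpos(365,446.8),64.3),2.937)
p=shot("wrist","w11")
b=cv2.imread("pics/w11.png")
cv2.imwrite("pics/w11c.png",cv2.resize(b[105:275,255:480],None,fx=3.5,fy=3.5,interpolation=cv2.INTER_CUBIC))
```

```text
TCP along 346.0 across 447.1 z 64.2 F along 0.1 across -0.5 z -4.9 yaw err -0.002 [3.141 0.02  2.935] M [ 0.14  -0.122  0.025] t 15.05
t 15.05 pos [508.  248.1  64.2] rot [3.141 0.02  2.935] j [ 0.34  0.55  1.84 -0.01  0.73 -1.01] F [-0.5  0.3 -4.9] M [ 0.14  -0.122  0.025] op 21.5
need [ 0.3 19.  -0.1] roll -0.002
```

View pics/w11c.png

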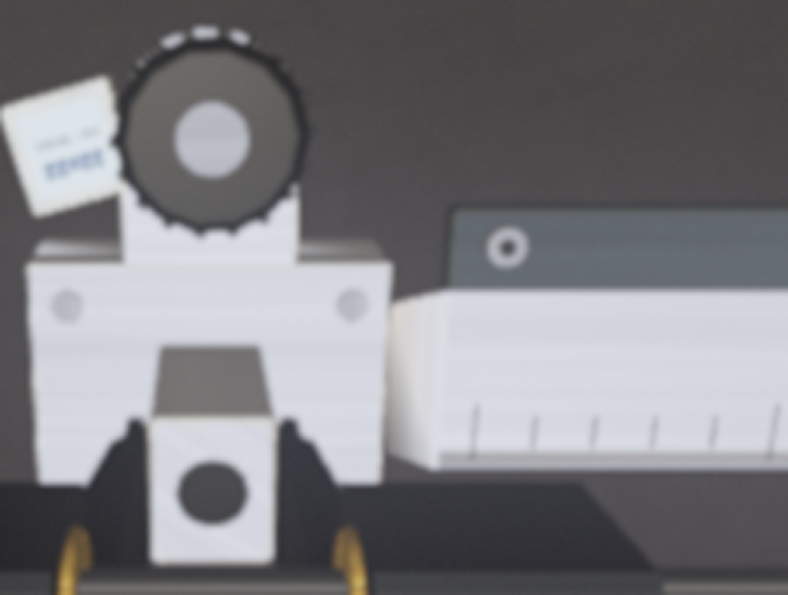

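The carrier stands level in front of the tip and lines up with it, with no contact yet. I'm entering slowly.

Emit:
send_rows(plan="0.1 3 0 0 10; 0.1 3 0 0 10; 0.1 3 0 0 10; 0 0 0 0 10")

```text
t: 15.5
eef_pos: [509.6, 257.4, 64.5]
tcp_rot: [3.141, 0.02, 2.934]
ft_force: [-0.0, 0.1, -4.7]
opening: 0.227
```

```bash
python3 -c "
from h import *
rl()"
```

```text
TCP along 355.4 across 446.9 z 64.5 F along 0.1 across -0.0 z -4.7 yaw err -0.003 [3.141 0.02  2.934] M [ 0.071 -0.133  0.013] t 15.5
```

Emit:
send_rows(plan="0.1 3 0.1 0 10; 0 3 0.1 0 10; 0 3 0.1 0 10; 0 0 0 0 10")

```text
t: 15.9
eef_pos: [511.7, 266.9, 64.2]
tcp_rot: [3.141, 0.02, 2.934]
ft_force: [0.4, 0.2, -4.7]
opening: 0.225
```

```bash
python3 -c "
from h import *
rl()"
```

```text
TCP along 365.1 across 447.0 z 64.2 F along 0.3 across 0.3 z -4.7 yaw err -0.003 [3.141 0.02  2.934] M [ 0.094 -0.35  -0.02 ] t 15.9
```

Emit:
send_rows(plan="0.1 2 0 0 10; 0 2 0 0 10; 0 2 0 0 10; 0 0 0 0 10")

```text
t: 16.3
eef_pos: [513.1, 273.2, 64.1]
tcp_rot: [3.141, 0.02, 2.934]
ft_force: [0.9, -0.3, -4.6]
opening: 0.225
```

```bash
python3 -c "
from h import *
rl()"
```

```text
TCP along 371.6 across 447.0 z 64.1 F along -0.1 across 1.0 z -4.6 yaw err -0.003 [3.141 0.02  2.934] M [ 0.032 -0.363 -0.04 ] t 16.3
```

Emit:
send_rows(plan="0 3 0 0 10; 0 3 0 0 10; 0 3 0 0 10; 0 3 0 0 10; 0 0 0 0 10")

```text
t: 16.8
eef_pos: [515.8, 286.0, 64.1]
tcp_rot: [3.141, 0.021, 2.934]
ft_force: [0.3, -0.6, -4.9]
opening: 0.226
```

```bash
python3 -c "
from h import *
rl()"
```

```text
TCP along 384.7 across 447.1 z 64.1 F along -0.5 across 0.4 z -4.9 yaw err -0.003 [3.141 0.021 2.934] M [ 0.092 -0.306  0.013] t 16.8
```

Emit:
send_rows(plan="0 4 0 0 10; 0 4 0 0 10; 0 4 0 0 10; 0 4 0 0 10; 0 4 0 0 10; 0 4 0 0 10; 0 0 0 0 10")

```text
t: 17.5
eef_pos: [521.3, 311.7, 64.0]
tcp_rot: [3.141, 0.021, 2.935]
ft_force: [2.5, 0.1, -6.4]
opening: 0.225
```

```bash
python3 -c "
from h import *
rl()"
```

```text
TCP along 410.9 across 447.2 z 64.0 F along 0.6 across 2.4 z -6.4 yaw err -0.002 [3.141 0.021 2.935] M [ 0.106 -0.402 -0.008] t 17.5
```

Emit:
send_rows(plan="-0.1 4 0 0 10; -0.1 4 0 0 10; -0.1 4 0 0 10; 0 4 0 0 10; 0 4 0 0 10; 0 4 0 0 10; 0 0 0 0 10")

```text
t: 18.2
eef_pos: [526.7, 337.1, 63.7]
tcp_rot: [-3.142, 0.02, 2.935]
ft_force: [0.4, -0.4, -4.4]
opening: 0.228
```

```bash
python3 -c "
from h import *
rl()"
```

```text
TCP along 436.9 across 447.4 z 63.7 F along -0.3 across 0.5 z -4.4 yaw err -0.002 [-3.142  0.02   2.935] M [ 0.165 -0.347  0.035] t 18.2
```

Emit:
send_rows(plan="-0.1 4 -0.1 0 10; 0 4 -0.1 0 10; 0 4 0 0 10; 0 4 0 0 10; 0 4 0 0 10; 0 4 0 0 10; 0 0 0 0 10")

```text
t: 18.9
eef_pos: [532.1, 363.0, 64.0]
tcp_rot: [3.141, 0.02, 2.935]
ft_force: [0.8, -0.2, -5.3]
opening: 0.231
```

```bash
python3 -c "
from h import *
rl();p=shot('wrist','w12')
b=cv2.imread('pics/w12.png')
cv2.imwrite('pics/w12c.png',cv2.resize(b[105:275,255:480],None,fx=3.5,fy=3.5,interpolation=cv2.INTER_CUBIC))"
```

```text
TCP along 463.3 across 447.4 z 64.0 F along -0.1 across 0.8 z -5.3 yaw err -0.002 [3.141 0.02  2.935] M [ 0.203 -0.287  0.079] t 18.9
```

View pics/w12c.png

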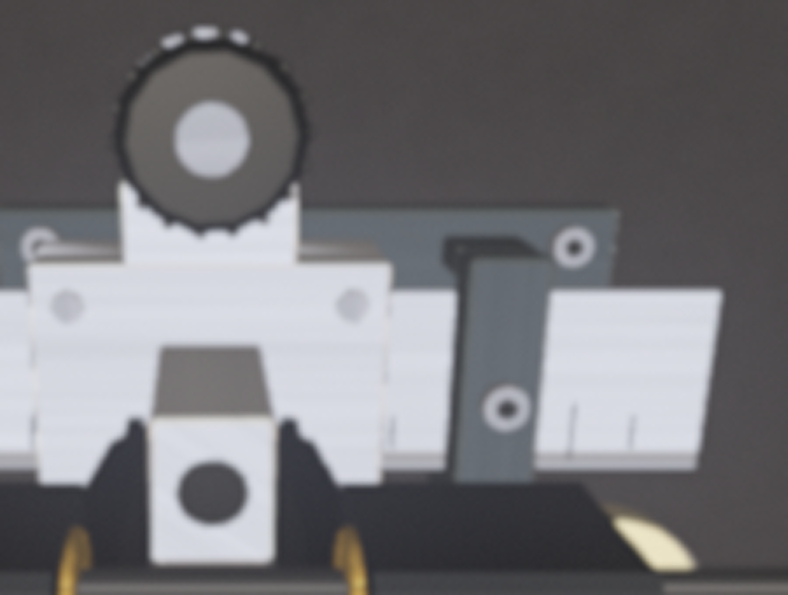

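Emit:
send_rows(plan="0 3 0 0 10; 0 3 0 0 10; 0 2 0 0 10; 0 1 0 0 10; 0 0 0 0 10")

```text
t: 19.45
eef_pos: [533.9, 372.0, 64.0]
tcp_rot: [-3.142, 0.02, 2.935]
ft_force: [1.4, -1.4, -5.2]
opening: 0.228
```

```bash
python3 -c "
from h import *
rl()"
```

```text
TCP along 472.5 across 447.3 z 64.0 F along -1.1 across 1.7 z -5.2 yaw err -0.002 [-3.142  0.02   2.935] M [-0.031 -0.292 -0.034] t 19.45
```

Emit:
send_rows(plan="0 1 0 0 10; 0 1 0 0 10; 0 0.7 0 0 10; 0 0.7 0 0 10")

```text
t: 19.85
eef_pos: [534.6, 375.3, 63.9]
tcp_rot: [-3.141, 0.019, 2.934]
ft_force: [0.1, 0.0, -4.8]
opening: 0.225
```

```bash
python3 -c "
from h import *
rl()"
```

```text
TCP along 475.9 across 447.4 z 63.9 F along 0.0 across 0.1 z -4.8 yaw err -0.003 [-3.141  0.019  2.934] M [-0.054 -0.299  0.042] t 19.85
```

Emit:
send_rows(plan="0 0.7 0 0 10; 0 0.7 0 0 10; 0 0.7 0 0 10")

```text
t: 20.15
eef_pos: [535.1, 377.5, 63.9]
tcp_rot: [-3.141, 0.019, 2.934]
ft_force: [0.2, -0.4, -4.3]
opening: 0.226
```

Emit:
send_rows(plan="0 0.6 0 0 10; 0 0.6 0 0 10")

```text
t: 20.35
eef_pos: [535.3, 378.8, 63.9]
tcp_rot: [-3.141, 0.019, 2.934]
ft_force: [0.7, -0.5, -4.9]
opening: 0.228
```

```bash
python3 -c "
from h import *
rl()"
```

```text
TCP along 479.4 across 447.4 z 63.9 F along -0.4 across 0.8 z -4.9 yaw err -0.003 [-3.141  0.019  2.934] M [-0.033 -0.27  -0.014] t 20.35
```

Emit:
send_rows(plan="0 0.6 0 0 10; 0 0.6 0 0 10")

```text
t: 20.55
eef_pos: [535.5, 379.5, 63.9]
tcp_rot: [-3.14, 0.019, 2.935]
ft_force: [0.3, -6.5, -1.7]
opening: 0.227
```

Emit:
send_rows(plan="0 0.5 0 0 10; 0 0.5 0 0 10")

```text
t: 20.75
eef_pos: [535.5, 379.4, 64.0]
tcp_rot: [-3.138, 0.019, 2.935]
ft_force: [-0.4, -6.5, -3.8]
opening: 0.229
```

```bash
python3 -c "
from h import *
rl()"
```

```text
TCP along 480.1 across 447.4 z 64.0 F along -6.5 across 0.9 z -3.8 yaw err -0.002 [-3.138  0.019  2.935] M [-0.952 -0.182  0.044] t 20.75
```

Emit:
send_rows(plan="0 0.5 0 0 10; 0 0.5 0 0 10; 0 0.3 0.4 0 10; 0 0.2 0.4 0 10; 0 0.2 0.3 0 10")

```text
t: 21.25
eef_pos: [535.5, 379.5, 63.4]
tcp_rot: [-3.135, 0.018, 2.935]
ft_force: [-1.6, -6.3, 1.1]
opening: 0.226
```

```bash
python3 -c "
from h import *
rl()"
```

```text
TCP along 480.2 across 447.5 z 63.4 F along -6.5 across -0.3 z 1.1 yaw err -0.002 [-3.135  0.018  2.935] M [-1.018  0.086 -0.041] t 21.25
```

Contact with the stop at about 6.5 N, and the carrier's weight now rests on the rail. I release it, keeping the opening modest.

Emit:
send_rows(plan="0 0 0 0 10; 0 0 0 0 45; 0 0 0 0 60; 0 0 0 0 60; 0 0 -6 0 60; 0 0 -12 0 60; 0 0 -14 0 60; 0 0 -10 0 60")

```text
t: 22.05
eef_pos: [535.6, 382.1, 109.7]
tcp_rot: [-3.14, 0.02, 2.934]
ft_force: [-0.2, 0.7, -0.2]
opening: 0.628
```

```bash
python3 -c "
from h import *
import pickle
rl();st();p=shot('wrist','w13');pickle.dump(p,open('w13.pkl','wb'))
b=cv2.imread('pics/w13.png')
cv2.imwrite('pics/w13c.png',cv2.resize(b[105:275,235:460],None,fx=3.5,fy=3.5,interpolation=cv2.INTER_CUBIC))"
```

```text
TCP along 482.7 across 447.0 z 109.7 F along 0.7 across -0.3 z -0.2 yaw err -0.003 [-3.14   0.02   2.934] M [ 0.079 -0.164  0.019] t 22.05
t 22.05 pos [535.6 382.1 109.7] rot [-3.14   0.02   2.934] j [ 0.53  0.61  1.56 -0.02  0.96 -0.83] F [-0.2  0.7 -0.2] M [ 0.079 -0.164  0.019] op 59.7
```

View pics/w13c.png

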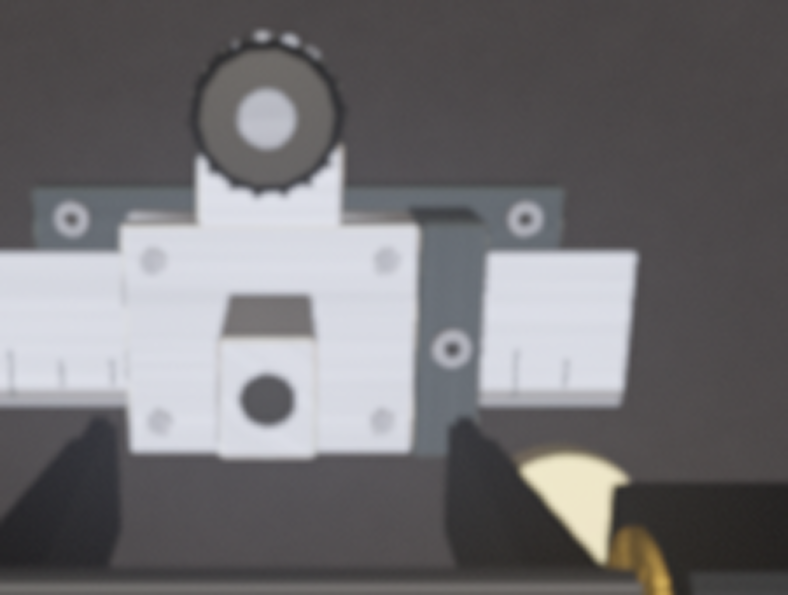

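Run:
```python
from h import *
import pickle
p=pickle.load(open("w13.pkl","rb"))
B=lambda u,v:(p,235+(u+.5)/3.5-.5,105+(v+.5)/3.5-.5)
for n,c,z in(("knob",(267,118),89),("hole",(267,399),100),("s1",(152,260),56),("s2",(386,260),56),("s3",(160,420),56),("s4",(381,420),56)):
    X=atz(*B(*c),z)[:2];print(n,X.round(1),"along",(X@D_).round(1),"across",(X@M_).round(1))
```

```text
knob [475.7 392.7] along 481.0 across 386.1
hole [534.6 380.3] along 480.8 across 446.4
s1 [506.7 355.2] along 450.6 across 424.2
s2 [519.1 414.3] along 510.9 across 424.3
s3 [549.9 346.8] along 451.1 across 468.2
s4 [562.2 405.2] along 510.8 across 468.3
```

Emit:
send_rows(plan="10 0 0 0 60; 12 -0.5 0 0 60; 12 -0.5 0 0 60; 12 -0.5 0 0 60; 10 0 0 0 60; 2 0 0 0 60; 0 0 0 0 60")

```text
t: 22.8
eef_pos: [472.2, 393.8, 110.0]
tcp_rot: [-3.141, 0.021, 2.936]
ft_force: [1.6, 0.0, 0.2]
opening: 0.629
```

```bash
python3 -c "
from h import *
rl();to((*railpos(480.9,386.3),65),2.937);shot('wrist','w14')"
```

```text
TCP along 481.4 across 382.5 z 110.0 F along 0.4 across 1.5 z 0.2 yaw err -0.001 [-3.141  0.021  2.936] M [ 0.085 -0.103 -0.013] t 22.8
t 22.8 pos [472.2 393.8 110. ] rot [-3.141  0.021  2.936] j [ 0.6   0.55  1.67 -0.02  0.9  -0.76] F [1.6 0.  0.2] M [ 0.085 -0.103 -0.013] op 59.9
need [-2.8 -0.5 45.1] roll -0.001
```

View pics/w14.png

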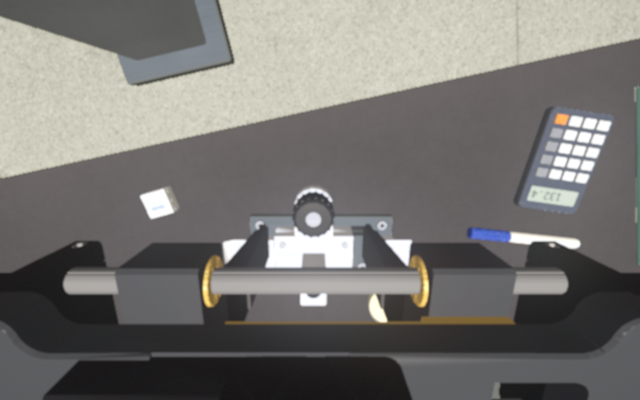

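Emit:
send_rows(plan="-0.6 0 7 0 60; -0.6 0 7 0 60; -0.6 0 7 0 60; -0.4 0 6 0 60; 0 0 0 0 60")

```text
t: 23.35
eef_pos: [476.5, 392.5, 79.7]
tcp_rot: [-3.14, 0.021, 2.934]
ft_force: [-0.7, -0.1, -0.5]
opening: 0.63
```

```bash
python3 -c "
from h import *
rl();to((*railpos(480.9,386.3),65),2.937);p=shot('wrist','w15')
b=cv2.imread('pics/w15.png')
cv2.imwrite('pics/w15c.png',cv2.resize(b[165:285,235:400],None,fx=4.5,fy=4.5,interpolation=cv2.INTER_CUBIC))"
```

```text
TCP along 481.0 across 387.0 z 79.7 F along -0.3 across -0.6 z -0.5 yaw err -0.003 [-3.14   0.021  2.934] M [ 0.097 -0.154 -0.039] t 23.35
t 23.35 pos [476.5 392.5  79.7] rot [-3.14   0.021  2.934] j [ 0.59  0.59  1.69 -0.02  0.84 -0.76] F [-0.7 -0.1 -0.5] M [ 0.097 -0.154 -0.039] op 60.0
need [ 1.  -0.1 14.7] roll -0.003
```

View pics/w15c.png

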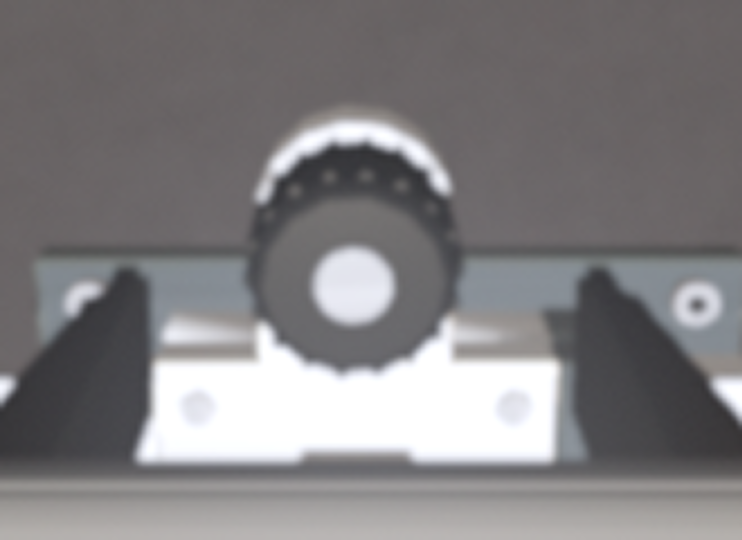

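Emit:
send_rows(plan="0.2 0 5 0 50; 0.2 0 5 0 50; 0.2 0 4 0 50; 0.2 0 1 0 50; 0 0 0 0 50")

```text
t: 23.9
eef_pos: [476.2, 392.8, 64.1]
tcp_rot: [-3.141, 0.021, 2.934]
ft_force: [-0.2, 0.1, 0.6]
opening: 0.528
```

```bash
python3 -c "
from h import *
rl();to((*railpos(480.9,386.3),65),2.937)"
```

```text
TCP along 481.2 across 386.7 z 64.1 F along 0.0 across -0.2 z 0.6 yaw err -0.003 [-3.141  0.021  2.934] M [ 0.07  -0.145 -0.008] t 23.9
t 23.9 pos [476.2 392.8  64.1] rot [-3.141  0.021  2.934] j [ 0.59  0.61  1.71 -0.02  0.81 -0.76] F [-0.2  0.1  0.6] M [ 0.07  -0.145 -0.008] op 50.2
need [ 0.4 -0.3 -1. ] roll -0.003
```

Emit:
send_rows(plan="0.4 -0.7 -0.5 0 50; 0 0 0 0 40; 0 0 0 0 30; 0 0 0 0 20; 0 0 0 0 20; 0 0 0 0 20; 0 0 0 0 20")

```text
t: 24.6
eef_pos: [475.9, 392.4, 65.3]
tcp_rot: [3.141, 0.022, 2.934]
ft_force: [-0.8, -0.3, 0.2]
opening: 0.208
```

```bash
cat >> h.py <<'E'
def avgm(k=5):
    L=[]
    for i in range(k):
        s=env.state();L.append([s["moment"][2],*(s["ft_force"][:2]@np.c_[D_,M_]),s["ft_force"][2]]);eyes.read_camera("top")
    L=np.array(L);print("Mz",L[:,0].round(3),"mean",L[:,0].mean().round(3),"F along,across,z",L[:,1:].mean(0).round(2))
E
python3 -c "
from h import *
st();rl();avgm()"
```

```text
t 24.6 pos [475.9 392.4  65.3] rot [3.141 0.022 2.934] j [ 0.59  0.61  1.71 -0.02  0.81 -0.76] F [-0.8 -0.3  0.2] M [ 0.058 -0.145  0.008] op 19.8
TCP along 480.8 across 386.4 z 65.3 F along -0.5 across -0.7 z 0.2 yaw err -0.003 [3.141 0.022 2.934] M [ 0.058 -0.145  0.008] t 24.6
Mz [0.008 0.017 0.016 0.029 0.023] mean 0.019 F along,across,z [-0.22 -0.06 -0.13]
```

```bash
python3 -c "
from h import *
st();shot('wrist','w16');shot('scene','s16')
b=cv2.imread('pics/w16.png')
cv2.imwrite('pics/w16c.png',cv2.resize(b[165:315,225:410],None,fx=4.2,fy=4,interpolation=cv2.INTER_CUBIC))
b=cv2.imread('pics/s16.png')
cv2.imwrite('pics/s16c.png',cv2.resize(b[180:330,170:350],None,fx=4.2,fy=4,interpolation=cv2.INTER_CUBIC))"
```

```text
t 24.85 pos [475.9 392.4  65.3] rot [3.141 0.022 2.934] j [ 0.59  0.61  1.71 -0.02  0.81 -0.76] F [ 0.8 -0.1  0.4] M [ 0.102 -0.15  -0.008] op 20.6
```

View pics/w16c.png

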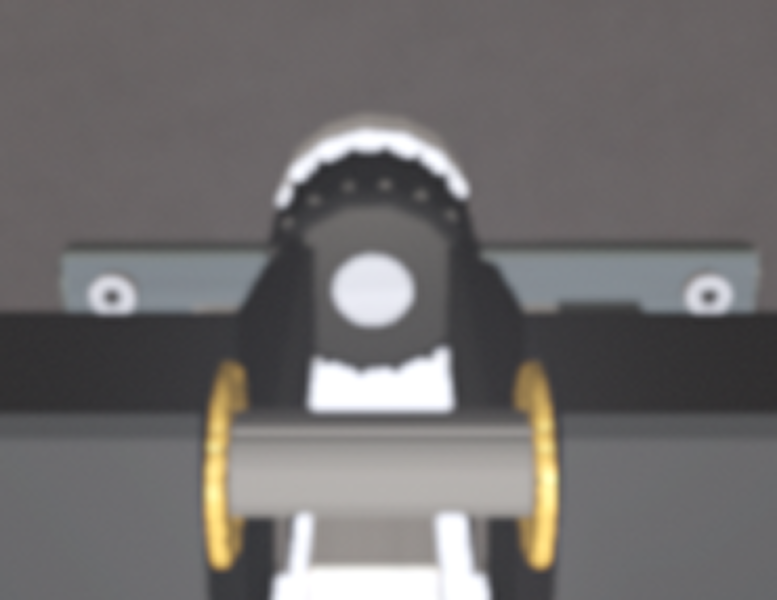

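View pics/s16c.png

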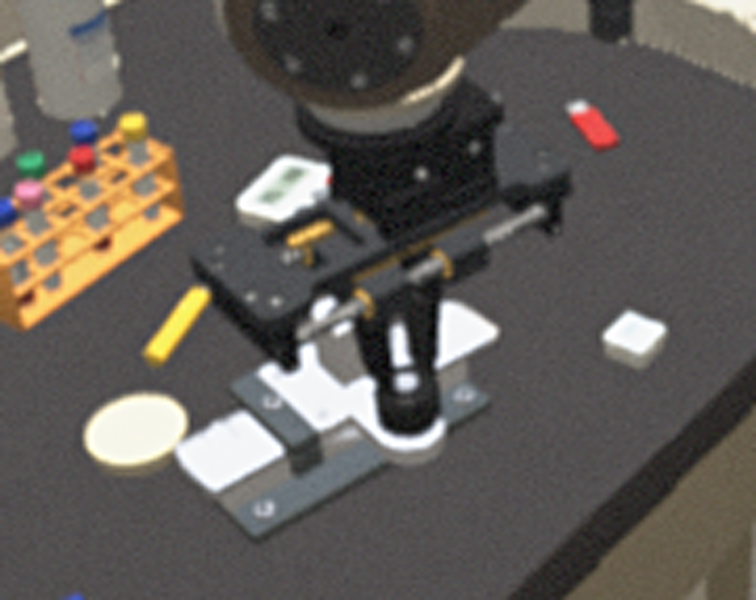

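The fingers are at the 20 mm I commanded and the knob shows between them, so they may simply not be pressing yet. I close fully and check.

Emit:
send_rows(plan="0 0 0 0 0; 0 0 0 0 0; 0 0 0 0 0; 0 0 0 0 0")

```text
t: 25.35
eef_pos: [475.9, 392.4, 65.3]
tcp_rot: [3.141, 0.022, 2.934]
ft_force: [-0.0, 0.3, -0.3]
opening: 0.006
```

```bash
python3 -c "
from h import *
st();rl();avgm(3)
shot('wrist','w17')
b=cv2.imread('pics/w17.png')
cv2.imwrite('pics/w17c.png',cv2.resize(b[165:315,225:410],None,fx=4.2,fy=4,interpolation=cv2.INTER_CUBIC))"
```

```text
t 25.35 pos [475.9 392.4  65.3] rot [3.141 0.022 2.934] j [ 0.59  0.61  1.71 -0.02  0.81 -0.76] F [-0.   0.3 -0.3] M [ 0.065 -0.155  0.012] op 0.6
TCP along 480.7 across 386.4 z 65.3 F along 0.3 across -0.1 z -0.3 yaw err -0.003 [3.141 0.022 2.934] M [ 0.065 -0.155  0.012] t 25.35
Mz [ 0.012  0.019 -0.009] mean 0.007 F along,across,z [0.16 0.13 0.04]
```

View pics/w17c.png

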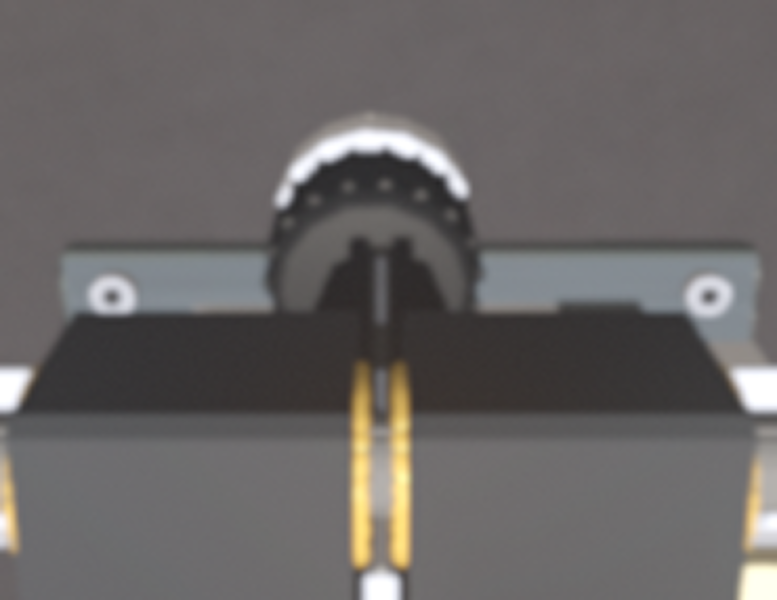

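Run:
```python
from h import *
import pickle
p=shot("wrist"); s=env.state(); M=Ro.from_euler("xyz",s["tcp_rot"]).as_matrix()
for dz in(0,-10,-19,-30): print(dz,proj(p,s["eef_pos"]+M@[0,0,dz]).round(1))
print("knob axis", [ (z,proj(p,[*railpos(480.9,386.3),z]).round(1)) for z in(50,56,70,83,89)])
a=pickle.load(open("w13.pkl","rb"))
kA=(a,235+267.5/3.5-.5,105+118.5/3.5-.5)
kB=(p,225+(378)/4.2-.5,165+270/4-.5)
print(kA[1:],atz(*kA,89).round(1),tri([kA,(p,313.5,237)]).round(1))
w16=(p,225+373/4.2-.5,165+290/4-.5); print(w16[1:],tri([kA,w16]).round(1),atz(*w16,89).round(1))
```

```text
0 [313.3 223.8]
-10 [313.2 228.6]
-19 [313.1 233.3]
-30 [313.  239.6]
knob axis [(50, array([313.6, 216.8])), (56, array([313.6, 219.4])), (70, array([313.5, 226. ])), (83, array([313.3, 233. ])), (89, array([313.3, 236.5]))]
(310.92857142857144, 138.35714285714286) [475.7 392.7  89. ] [475.6 392.8  90.5]
(313.3095238095238, 237.0) [475.5 392.7  90.5] [476.2 392.5  89. ]
```

Run:
```python
from h import *
p=shot("wrist"); s=env.state(); M=Ro.from_euler("xyz",s["tcp_rot"]).as_matrix()
for dx in(0,4,8,10,12):
  print(dx,[proj(p,s["eef_pos"]+M@[dx,0,dz])[1].round(1) for dz in(5,0,-5,-10,-19,-25,-35)])
```

```text
0 [np.float64(221.6), np.float64(223.8), np.float64(226.1), np.float64(228.6), np.float64(233.2), np.float64(236.6), np.float64(242.7)]
4 [np.float64(216.6), np.float64(218.7), np.float64(220.9), np.float64(223.2), np.float64(227.7), np.float64(230.9), np.float64(236.7)]
8 [np.float64(211.5), np.float64(213.5), np.float64(215.6), np.float64(217.8), np.float64(222.1), np.float64(225.2), np.float64(230.7)]
10 [np.float64(209.0), np.float64(210.9), np.float64(213.0), np.float64(215.1), np.float64(219.3), np.float64(222.3), np.float64(227.7)]
12 [np.float64(206.4), np.float64(208.3), np.float64(210.3), np.float64(212.4), np.float64(216.4), np.float64(219.3), np.float64(224.6)]
```

Run:
```python
from h import *
p=shot("scene","s18"); s=env.state(); M=Ro.from_euler("xyz",s["tcp_rot"]).as_matrix()
im=p["image"][:,:,::-1].copy()
x0,y0=220,220
c=cv2.resize(im[y0:y0+100,x0:x0+100],None,fx=6,fy=6,interpolation=cv2.INTER_CUBIC)
for dz,col in((0,(0,0,255)),(-19,(0,255,0)),(-40,(255,0,0))):
    q=(proj(p,s["eef_pos"]+M@[0,0,dz])-[x0,y0])*6+2.5; print(dz,q.round(0)); cv2.circle(c,tuple(int(v) for v in q),3,col,-1)
for z,col in((89,(255,255,0)),(56,(255,0,255))):
    q=(proj(p,[*railpos(480.9,386.3),z])-[x0,y0])*6+2.5; print(z,q.round(0)); cv2.circle(c,tuple(int(v) for v in q),3,col,-1)
q=(proj(p,[*railpos(480.85,446.3),100])-[x0,y0])*6+2.5;cv2.circle(c,tuple(int(v) for v in q),3,(0,255,255),-1)
cv2.imwrite("pics/s18c.png",c)
```

```text
0 [283. 378.]
-19 [279. 342.]
-40 [276. 301.]
89 [278. 332.]
56 [284. 396.]
```

View pics/s18c.png

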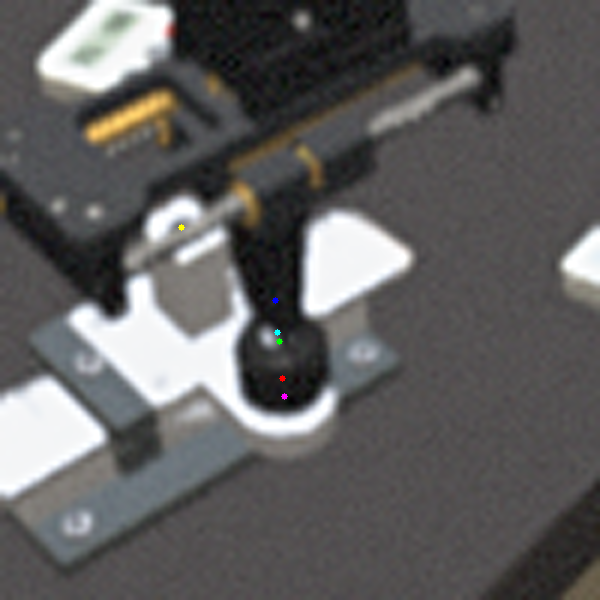

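The fingers shut without any contact. The scene and wrist pictures agree that the visible tips sit about 25 mm above the reported TCP, just over the knob's top. I open, go lower in small steps with force checks, and look again.

Emit:
send_rows(plan="0 0 -2 0 50; 0 0 0 0 50; 0 0 0 0 50; 0 0 0 0 50")

```text
t: 26.1
eef_pos: [475.8, 392.4, 67.5]
tcp_rot: [3.141, 0.022, 2.934]
ft_force: [-0.1, 0.3, 0.7]
opening: 0.289
```

Emit:
send_rows(plan="0 0 2 0 50; 0 0 3 0 50; 0 0 2 0 50")

```text
t: 26.4
eef_pos: [476.1, 392.4, 60.2]
tcp_rot: [3.141, 0.022, 2.934]
ft_force: [0.7, 0.1, 0.2]
opening: 0.508
```

Emit:
send_rows(plan="0 0 2 0 50; 0 0 2 0 50")

```text
t: 26.6
eef_pos: [476.1, 392.4, 55.5]
tcp_rot: [3.141, 0.022, 2.934]
ft_force: [0.3, -0.5, -0.3]
opening: 0.523
```

Run:
```python
from h import *
rl();st()
p=shot("scene","s19");w=shot("wrist","w19")
cv2.imwrite("pics/s19c.png",cv2.resize(p["image"][220:320,220:320,::-1],None,fx=6,fy=6,interpolation=cv2.INTER_CUBIC))
cv2.imwrite("pics/w19c.png",cv2.resize(w["image"][165:315,225:410,::-1],None,fx=4.2,fy=4,interpolation=cv2.INTER_CUBIC))
```

```text
TCP along 480.8 across 386.6 z 55.5 F along -0.5 across 0.4 z -0.3 yaw err -0.003 [3.141 0.022 2.934] M [ 0.067 -0.136 -0.057] t 26.6
t 26.6 pos [476.1 392.4  55.5] rot [3.141 0.022 2.934] j [ 0.59  0.62  1.71 -0.02  0.79 -0.76] F [ 0.3 -0.5 -0.3] M [ 0.067 -0.136 -0.057] op 49.7
```

View pics/s19c.png

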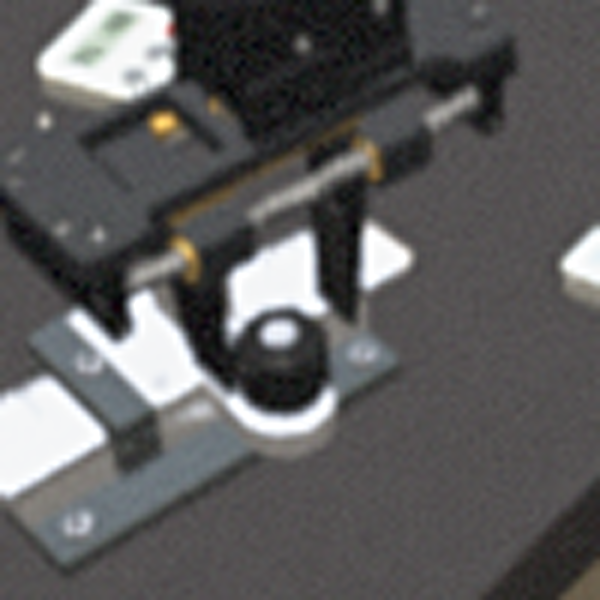

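View pics/w19c.png

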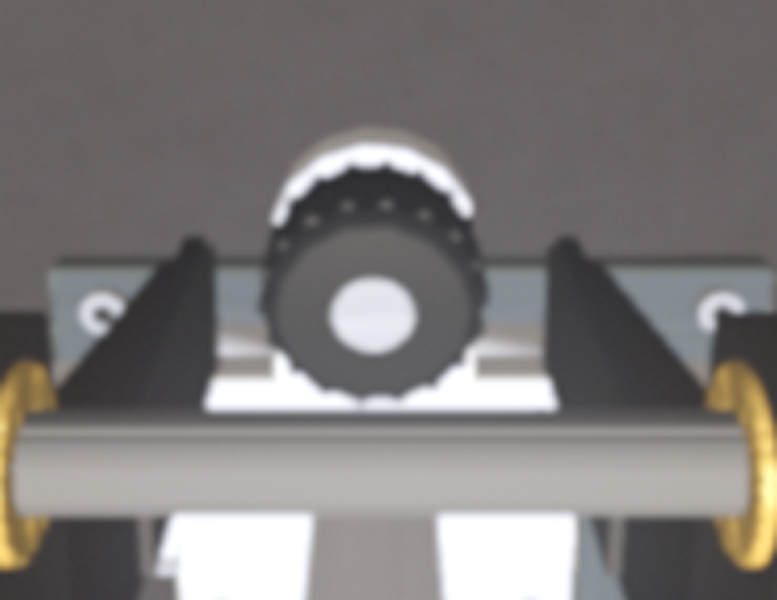

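Run:
```python
from h import *
p=shot("scene","s20"); s=env.state(); M=Ro.from_euler("xyz",s["tcp_rot"]).as_matrix()
for y in(-25,25):
  for dz in(0,-10,-20,-25,-30):
    print(y,dz,((proj(p,s["eef_pos"]+M@[0,y,dz])-[220,220])*6+2.5).round(0), ((proj(p,s["eef_pos"]+M@[10,y,dz])-[220,220])*6+2.5).round(0))
w=shot("wrist")
for dx in(0,8,10): print(dx,[(dz,((proj(w,s["eef_pos"]+M@[dx,25,dz])-[225,165])*[4.2,4]).round(0)) for dz in (0,-10,-20,-25,-30)])
```

```text
-25 0 [338. 364.] [354. 379.]
-25 -10 [337. 345.] [353. 360.]
-25 -20 [335. 326.] [352. 341.]
-25 -25 [335. 317.] [351. 331.]
-25 -30 [334. 307.] [350. 322.]
25 0 [229. 429.] [245. 445.]
25 -10 [227. 411.] [243. 426.]
25 -20 [225. 391.] [241. 407.]
25 -25 [224. 382.] [240. 397.]
25 -30 [223. 372.] [239. 387.]
0 [(0, array([512., 235.])), (-10, array([518., 254.])), (-20, array([525., 275.])), (-25, array([529., 286.])), (-30, array([533., 298.]))]
8 [(0, array([513., 194.])), (-10, array([520., 211.])), (-20, array([527., 230.])), (-25, array([531., 241.])), (-30, array([535., 251.]))]
10 [(0, array([514., 184.])), (-10, array([520., 200.])), (-20, array([527., 219.])), (-25, array([531., 229.])), (-30, array([535., 240.]))]
```

All three views put the tips about 28 mm above the reported TCP. I go down about 17 mm more in checked steps, so that the pads reach the knob's flank.

Emit:
send_rows(plan="0 0 3 0 50; 0 0 3 0 50; 0 0 2 0 50")

```text
t: 27.1
eef_pos: [476.5, 392.5, 47.7]
tcp_rot: [3.141, 0.023, 2.934]
ft_force: [0.3, 0.2, 0.3]
opening: 0.524
```

Emit:
send_rows(plan="0 0 2 0 50; 0 0 2 0 50; 0 0 1 0 50")

```text
t: 27.4
eef_pos: [476.5, 392.4, 41.9]
tcp_rot: [3.141, 0.023, 2.934]
ft_force: [-0.8, 0.3, 0.3]
opening: 0.526
```

Emit:
send_rows(plan="0 0 2 0 50; 0 0 0 0 50")

```text
t: 27.6
eef_pos: [476.5, 392.4, 39.5]
tcp_rot: [3.141, 0.022, 2.934]
ft_force: [0.9, 0.6, 0.5]
opening: 0.523
```

Run:
```python
from h import *
rl();st()
p=shot("scene","s21");w=shot("wrist","w21")
cv2.imwrite("pics/s21c.png",cv2.resize(p["image"][220:320,220:320,::-1],None,fx=6,fy=6,interpolation=cv2.INTER_CUBIC))
cv2.imwrite("pics/w21c.png",cv2.resize(w["image"][165:315,225:410,::-1],None,fx=4.2,fy=4,interpolation=cv2.INTER_CUBIC))
```

```text
TCP along 480.8 across 387.0 z 39.5 F along 0.7 across 0.7 z 0.5 yaw err -0.003 [3.141 0.022 2.934] M [ 0.105 -0.076 -0.015] t 27.6
t 27.6 pos [476.5 392.4  39.5] rot [3.141 0.022 2.934] j [ 0.59  0.65  1.72 -0.02  0.76 -0.76] F [0.9 0.6 0.5] M [ 0.105 -0.076 -0.015] op 49.8
```

View pics/s21c.png

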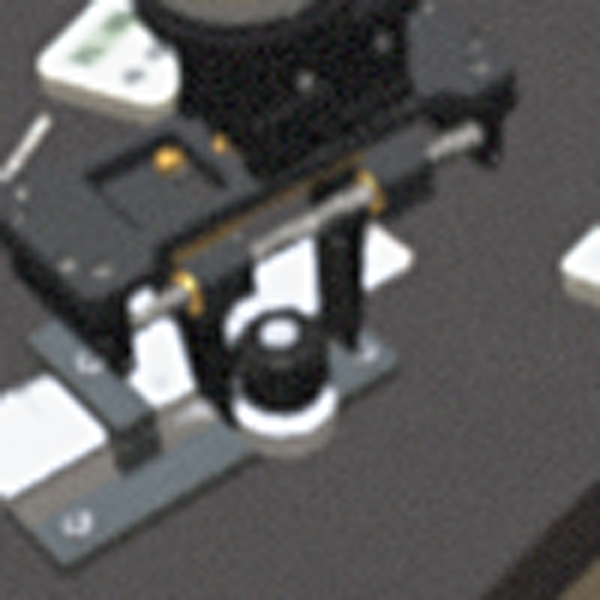

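View pics/w21c.png

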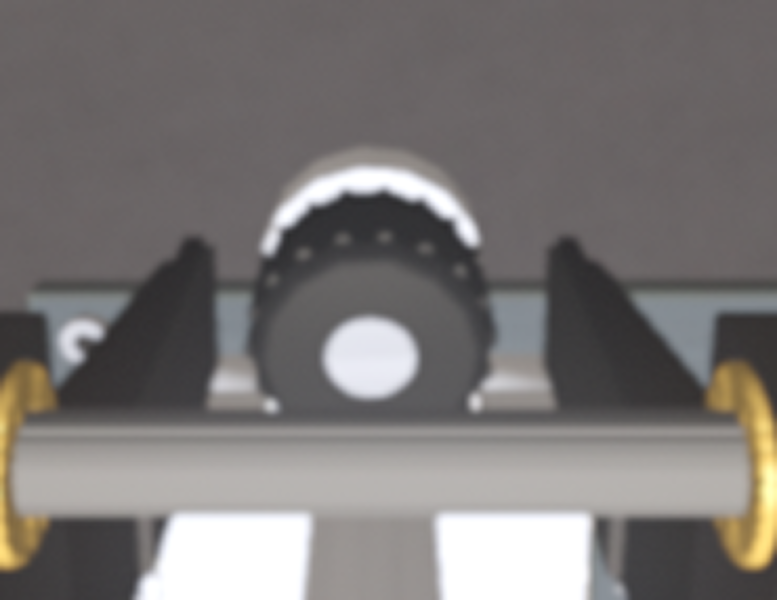

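Emit:
send_rows(plan="0.6 -0.2 0 0 50; 0 0 0 0 20; 0 0 0 0 0; 0 0 0 0 0; 0 0 0 0 0; 0 0 0 0 0; 0 0 0 0 0")

```text
t: 28.4
eef_pos: [475.4, 391.6, 40.1]
tcp_rot: [-3.141, 0.022, 2.934]
ft_force: [-1.2, -0.1, -0.0]
opening: 0.354
```

```bash
python3 -c "
from h import *
st();rl();avgm(6)"
```

```text
t 28.4 pos [475.4 391.6  40.1] rot [-3.141  0.022  2.934] j [ 0.59  0.64  1.72 -0.02  0.76 -0.76] F [-1.2 -0.1 -0. ] M [-0.028 -0.069 -0.119] op 33.6
TCP along 479.9 across 386.1 z 40.1 F along -0.3 across -1.1 z -0.0 yaw err -0.003 [-3.141  0.022  2.934] M [-0.028 -0.069 -0.119] t 28.4
Mz [-0.119 -0.024 -0.036 -0.054 -0.057 -0.064] mean -0.059 F along,across,z [-0.83 -0.38  0.26]
```

Now the knob is held (33.6 mm between the pads). I turn clockwise and watch Mz.

Emit:
send_rows(plan="0 0 0 0.08 0; 0 0 0 0.08 0")

```text
t: 28.9
eef_pos: [475.7, 392.2, 40.1]
tcp_rot: [3.138, 0.022, 2.771]
ft_force: [0.5, -2.1, -0.4]
opening: 0.35
```

```bash
python3 -c "
from h import *
st();rl();avgm(5);rl()"
```

```text
t 28.9 pos [475.7 392.2  40.1] rot [3.138 0.022 2.771] j [ 0.59  0.64  1.72 -0.02  0.76 -0.59] F [ 0.5 -2.1 -0.4] M [-0.246 -0.114  0.231] op 33.3
TCP along 480.5 across 386.3 z 40.1 F along -2.0 across 0.9 z -0.4 yaw err -0.166 [3.138 0.022 2.771] M [-0.246 -0.114  0.231] t 28.9
Mz [ 0.231  0.1   -0.142 -0.159 -0.179] mean -0.03 F along,across,z [-1.5   0.32 -0.61]
TCP along 480.2 across 386.2 z 40.1 F along -1.5 across -0.4 z 0.5 yaw err -0.161 [3.138 0.022 2.776] M [-0.232 -0.159 -0.113] t 29.15
```

Emit:
send_rows(plan="0 0 0 0.05 0; 0 0 0 0.05 0")

```text
t: 29.35
eef_pos: [475.8, 392.1, 40.1]
tcp_rot: [3.136, 0.022, 2.678]
ft_force: [-0.7, -1.3, 0.6]
opening: 0.351
```

```bash
python3 -c "
from h import *
rl()"
```

```text
TCP along 480.5 across 386.4 z 40.1 F along -1.4 across -0.5 z 0.6 yaw err -0.259 [3.136 0.022 2.678] M [-0.253 -0.028  0.181] t 29.35
```

Emit:
send_rows(plan="0 0 0 0.05 0; 0 0 0 0.05 0")

```text
t: 29.55
eef_pos: [475.8, 392.1, 40.1]
tcp_rot: [3.134, 0.021, 2.578]
ft_force: [-0.4, -0.9, 0.2]
opening: 0.353
```

```bash
python3 -c "
from h import *
rl()"
```

```text
TCP along 480.4 across 386.4 z 40.1 F along -1.0 across -0.2 z 0.2 yaw err -0.359 [3.134 0.021 2.578] M [-0.224 -0.089  0.197] t 29.55
```

Emit:
send_rows(plan="0 0 0 0.05 0; 0 0 0 0.05 0")

```text
t: 29.75
eef_pos: [475.7, 392.0, 40.1]
tcp_rot: [3.132, 0.021, 2.479]
ft_force: [-1.1, -1.2, -0.3]
opening: 0.352
```

```bash
python3 -c "
from h import *
rl()"
```

```text
TCP along 480.3 across 386.3 z 40.1 F along -1.4 across -0.9 z -0.3 yaw err -0.458 [3.132 0.021 2.479] M [-0.234  0.083  0.284] t 29.75
```

Emit:
send_rows(plan="0 0 0 0.05 0; 0 0 0 0.05 0")

```text
t: 29.95
eef_pos: [475.3, 391.8, 40.1]
tcp_rot: [3.131, 0.02, 2.379]
ft_force: [-0.9, -1.1, 0.4]
opening: 0.354
```

```bash
python3 -c "
from h import *
rl()"
```

```text
TCP along 480.1 across 386.0 z 40.1 F along -1.2 across -0.7 z 0.4 yaw err -0.558 [3.131 0.02  2.379] M [-0.374  0.129  0.296] t 29.95
```

Emit:
send_rows(plan="0 0 0 0.04 0; 0 0 0 0.04 0")

```text
t: 30.15
eef_pos: [475.1, 391.6, 40.1]
tcp_rot: [3.13, 0.019, 2.301]
ft_force: [-0.8, -0.9, 0.7]
opening: 0.347
```

```bash
python3 -c "
from h import *
rl()"
```

```text
TCP along 479.8 across 385.8 z 40.1 F along -1.0 across -0.7 z 0.7 yaw err -0.636 [3.13  0.019 2.301] M [-0.386  0.112  0.313] t 30.15
```

Emit:
send_rows(plan="0 0 0 0.04 0; 0 0 0 0.04 0")

```text
t: 30.35
eef_pos: [474.8, 391.3, 40.1]
tcp_rot: [3.13, 0.019, 2.222]
ft_force: [0.1, -0.9, 0.1]
opening: 0.352
```

```bash
python3 -c "
from h import *
rl()"
```

```text
TCP along 479.4 across 385.6 z 40.1 F along -0.8 across 0.3 z 0.1 yaw err -0.715 [3.13  0.019 2.222] M [-0.361  0.09   0.307] t 30.35
```

Emit:
send_rows(plan="0 0 0 0.04 0; 0 0 0 0.04 0")

```text
t: 30.55
eef_pos: [474.6, 391.0, 40.1]
tcp_rot: [3.129, 0.018, 2.144]
ft_force: [-0.9, -0.2, -0.2]
opening: 0.35
```

```bash
python3 -c "
from h import *
rl()"
```

```text
TCP along 479.1 across 385.4 z 40.1 F along -0.4 across -0.8 z -0.2 yaw err -0.793 [3.129 0.018 2.144] M [-0.378  0.17   0.332] t 30.55
```

```bash
python3 -c "
from h import *
for X,r in (((475.4,391.6,40.1),(-3.141,.022,2.934)),((475.8,392.1,40.1),(3.134,.021,2.578)),((475.3,391.8,40.1),(3.131,.02,2.379)),((474.6,391.0,40.1),(3.129,.018,2.144))):
    z=Ro.from_euler('xyz',r).as_matrix()[:,2]; q=np.array(X)-47*z; print(q.round(1),(q[:2]@D_).round(1),(q[:2]@M_).round(1))
"
```

```text
[474.4 391.8  87.1] 479.9 385.1
[474.8 392.3  87.1] 480.5 385.4
[474.3 392.1  87.1] 480.1 384.9
[473.6 391.4  87.1] 479.3 384.4
```

Torque while moving is about 0.33 N m against about 0.19 loose, so about 0.14 above the loose drag, mid-window. I open now and rise.

Emit:
send_rows(plan="0 0 0 0.01 48; 0 0 0 0 48; 0 0 0 0 48; 0 0 0 0 48; 0 0 -6 0 48; 0 0 -12 0 48; 0 0 -14 0 48; 0 0 -14 0 48")

```text
t: 31.35
eef_pos: [473.4, 391.6, 88.6]
tcp_rot: [3.13, 0.018, 2.14]
ft_force: [-0.2, 0.4, -0.2]
opening: 0.504
```

Emit:
send_rows(plan="0 0 -10 -0.14 48; 0 0 -5 -0.14 48; -8 0 -5 -0.14 48; -12 0 0 -0.14 48; -12 0 0 -0.14 48; -10 0 0 -0.1 48; 0 0 0 0 48")

```text
t: 32.05
eef_pos: [512.5, 373.6, 123.7]
tcp_rot: [3.138, 0.03, 2.973]
ft_force: [0.3, -0.3, 0.6]
opening: 0.503
```

```bash
python3 -c "
from h import *
import pickle
rl();st();p=shot('wrist','w22');pickle.dump(p,open('w22.pkl','wb'))
b=cv2.imread('pics/w22.png')
cv2.imwrite('pics/w22c.png',cv2.resize(b[105:275,225:450],None,fx=3.5,fy=3.5,interpolation=cv2.INTER_CUBIC))"
```

```text
TCP along 469.7 across 426.0 z 123.7 F along -0.2 across 0.3 z 0.6 yaw err 0.036 [3.138 0.03  2.973] M [ 0.118 -0.067 -0.032] t 32.05
t 32.05 pos [512.5 373.6 123.7] rot [3.138 0.03  2.973] j [ 0.53  0.56  1.62 -0.02  0.94 -0.86] F [ 0.3 -0.3  0.6] M [ 0.118 -0.067 -0.032] op 47.8
```

View pics/w22c.png

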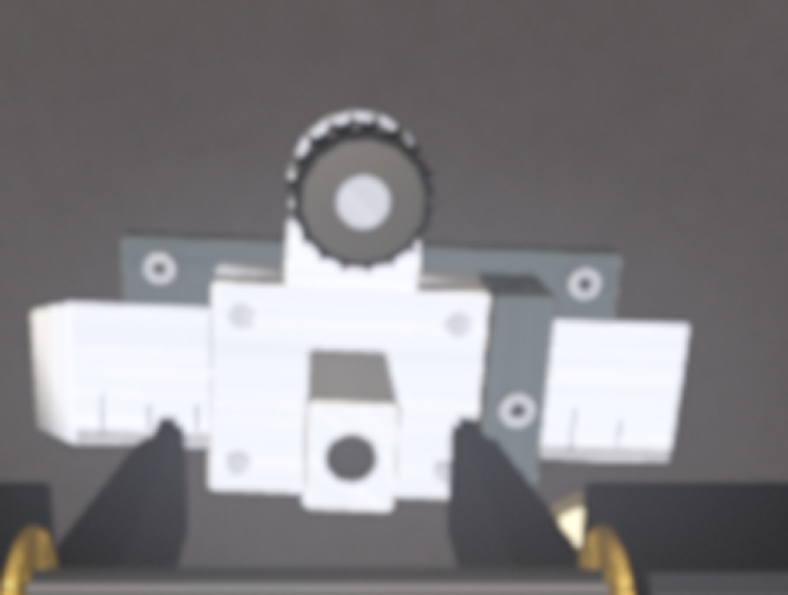

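Run:
```python
from h import *
import pickle
p=pickle.load(open("w22.pkl","rb"))
B=lambda u,v:(p,225+(u+.5)/3.5-.5,105+(v+.5)/3.5-.5)
for n,c,z in(("knob",(362,202),89),("hole",(351,457),100),("s1",(241,315),56),("s2",(458,323),56),("s3",(237,461),56),("nearL",(72,301),44),("nearR",(690,323),44),("nearR0",(553,318),44),("farR",(668,462),44),("farL",(75,444),44),("stop screw",(517,410),57),("deck front near",(490,291),56)):
    X=atz(*B(*c),z)[:2];print(n,X.round(1),"along",(X@D_).round(1),"across",(X@M_).round(1))
```

```text
knob [474.8 392.2] along 480.4 across 385.4
hole [533.5 379.9] along 480.2 across 445.4
s1 [505.7 355.1] along 450.3 across 423.2
s2 [518.1 414. ] along 510.4 across 423.4
s3 [548.5 345.7] along 449.8 across 467.0
nearL [496.6 306.6] along 401.0 across 424.1
nearR [533.1 481.5] along 579.6 across 424.4
nearR0 [524.9 442.5] along 539.7 across 424.3
farR [575.9 472.3] along 579.3 across 468.2
farL [539.9 297. ] along 400.4 across 468.5
stop screw [546.1 427.1] along 529.0 across 448.1
deck front near [510.5 423.8] along 518.5 across 413.9
```

The carrier sits square, 0.5 mm from its contact position and drawn about 1 mm to the knob's side. To make sure the clamp held after release, I regrip the knob and feel its torque.

```bash
python3 -c "
from h import *
to((475.5,391.9,110),2.937)"
```

```text
t 32.1 pos [511.9 373.8 123.7] rot [3.138 0.03  2.97 ] j [ 0.53  0.56  1.62 -0.02  0.94 -0.85] F [-0.4  0.3  0.6] M [ 0.081 -0.207  0.011] op 48.1
need [39.3 11.6 12.6] roll 0.033
```

Emit:
send_rows(plan="8 2.5 2 0.008 50; 8 2.5 2 0.008 50; 8 2 2 0.008 50; 8 2 2 0.008 50; 5 1 2 0 50; 0 0 0 0 50")

```text
t: 32.7
eef_pos: [471.8, 393.1, 112.6]
tcp_rot: [3.137, 0.029, 2.929]
ft_force: [0.2, -0.5, -0.4]
opening: 0.526
```

```bash
python3 -c "
from h import *
to((475.5,391.9,40),2.937)"
```

```text
t 32.7 pos [471.8 393.1 112.6] rot [3.137 0.029 2.929] j [ 0.6   0.55  1.68 -0.02  0.89 -0.75] F [ 0.2 -0.5 -0.4] M [ 0.101 -0.141 -0.039] op 50.0
need [-1.7 -0.8 72.7] roll -0.008
```

Emit:
send_rows(plan="-0.3 -0.1 7 0 50; -0.3 -0.1 8 0 50; -0.3 -0.1 8 0 50; -0.3 -0.1 8 0 50; 0 -0.1 6 0 50; 0 0 4 0 50; 0 0 0 0 50")

```text
t: 33.4
eef_pos: [474.8, 391.6, 66.8]
tcp_rot: [3.138, 0.028, 2.928]
ft_force: [-0.3, -0.2, 0.9]
opening: 0.525
```

```bash
python3 -c "
from h import *
to((475.5,391.9,40),2.937)"
```

```text
t 33.4 pos [474.8 391.6  66.8] rot [3.138 0.028 2.928] j [ 0.59  0.61  1.71 -0.02  0.8  -0.75] F [-0.3 -0.2  0.9] M [ 0.078 -0.147 -0.012] op 49.9
need [ 0.1  0.4 26.8] roll -0.009
```

Emit:
send_rows(plan="0 0 5 0 50; 0 0.2 5 0 50; 0 0 5 0 50")

```text
t: 33.7
eef_pos: [475.8, 392.1, 51.7]
tcp_rot: [3.137, 0.029, 2.928]
ft_force: [0.2, -0.8, -0.7]
opening: 0.527
```

Emit:
send_rows(plan="0 0.1 4 0 50; 0 0 4 0 50; 0 0 3 0 50; 0 0 0 0 50")

```text
t: 34.1
eef_pos: [475.9, 392.0, 38.9]
tcp_rot: [3.137, 0.029, 2.928]
ft_force: [-0.1, 0.3, 0.1]
opening: 0.528
```

```bash
python3 -c "
from h import *
to((475.5,391.9,40),2.937)"
```

```text
t 34.1 pos [475.9 392.   38.9] rot [3.137 0.029 2.928] j [ 0.59  0.64  1.73 -0.03  0.74 -0.75] F [-0.1  0.3  0.1] M [ 0.027 -0.148 -0.035] op 50.3
need [ 0.4 -0.2 -1.1] roll -0.009
```

Emit:
send_rows(plan="0.3 0 -0.5 0 50; 0 0 0 0 20; 0 0 0 0 0; 0 0 0 0 0; 0 0 0 0 0; 0 0 0 0 0")

```text
t: 34.7
eef_pos: [475.4, 391.0, 39.9]
tcp_rot: [3.139, 0.028, 2.929]
ft_force: [-0.9, 0.2, -1.4]
opening: 0.352
```

```bash
python3 -c "
from h import *
rl();st()"
```

```text
TCP along 479.3 across 386.3 z 39.9 F along 0.0 across -0.9 z -1.4 yaw err -0.008 [3.139 0.028 2.929] M [ 0.281 -0.08   0.113] t 34.7
t 34.7 pos [475.4 391.   39.9] rot [3.139 0.028 2.929] j [ 0.59  0.64  1.73 -0.03  0.75 -0.75] F [-0.9  0.2 -1.4] M [ 0.281 -0.08   0.113] op 33.4
```

Emit:
send_rows(plan="0 0 0 0.04 0; 0 0 0 0.04 0")

```text
t: 34.9
eef_pos: [475.4, 390.9, 39.9]
tcp_rot: [3.137, 0.028, 2.848]
ft_force: [0.2, -1.9, 0.4]
opening: 0.351
```

```bash
python3 -c "
from h import *
rl()"
```

```text
TCP along 479.2 across 386.2 z 39.9 F along -1.8 across 0.6 z 0.4 yaw err -0.089 [3.137 0.028 2.848] M [-0.074 -0.184  0.39 ] t 34.9
```

The torque read 0.39 N m straight away, so the clamp had held and is properly tight. I stop here, release and retreat.

Emit:
send_rows(plan="0 0 0 0 48; 0 0 0 0 48; 0 0 0 0 48; 0 0 0 0 48; 0 0 -6 0 48; 0 0 -12 0 48; 0 0 -14 0 48; 0 0 -14 0 48")

```text
t: 35.7
eef_pos: [473.7, 391.3, 88.5]
tcp_rot: [3.138, 0.027, 2.85]
ft_force: [-0.7, 0.4, 0.3]
opening: 0.504
```

Emit:
send_rows(plan="0 0 -10 0 48; 0 0 -5 0 48; -8 0 -5 0 48; -12 0 0 0 48; -12 0 0 0 48; -10 0 0 0 48; 0 0 0 0 48")

```text
t: 36.4
eef_pos: [518.2, 378.5, 114.6]
tcp_rot: [3.134, 0.03, 2.85]
ft_force: [1.0, -0.0, -0.1]
opening: 0.502
```

```bash
python3 -c "
from h import *
import pickle
rl();st();p=shot('wrist','w23');pickle.dump(p,open('w23.pkl','wb'));shot('scene','s23')
b=cv2.imread('pics/w23.png')
cv2.imwrite('pics/w23c.png',cv2.resize(b[105:275,225:450],None,fx=3.5,fy=3.5,interpolation=cv2.INTER_CUBIC))"
```

```text
TCP along 475.7 across 430.7 z 114.6 F along 0.2 across 1.0 z -0.1 yaw err -0.087 [3.134 0.03  2.85 ] M [ 0.063 -0.124  0.016] t 36.4
t 36.4 pos [518.2 378.5 114.6] rot [3.134 0.03  2.85 ] j [ 0.54  0.58  1.61 -0.02  0.93 -0.73] F [ 1.  -0.  -0.1] M [ 0.063 -0.124  0.016] op 47.7
```

View pics/w23c.png

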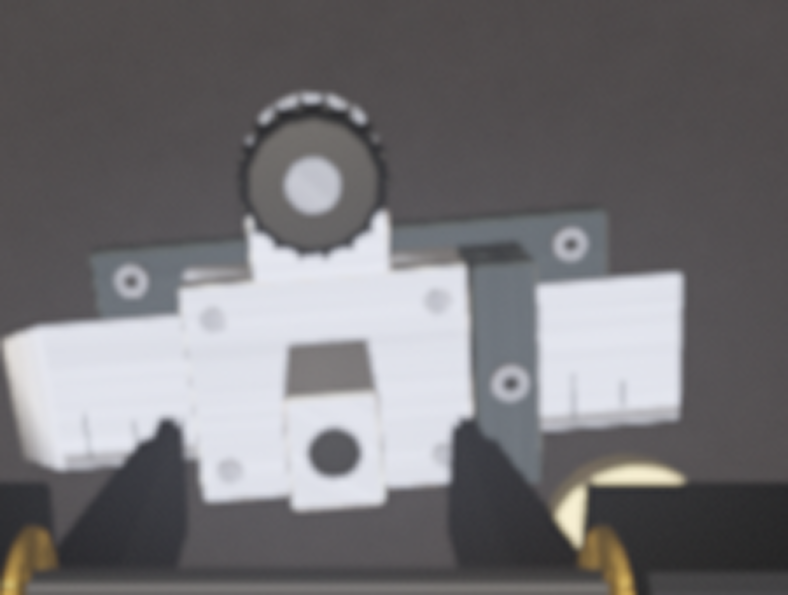

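View pics/s23.png

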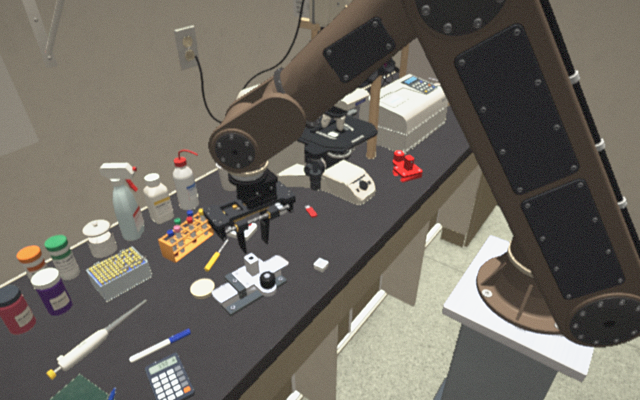

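Emit:
send_rows(plan="0 0 -15 0 60; 0 0 -15 0 60; 0 0 -15 0 60; 0 0 -10 0 60; 0 0 0 0 60")

```text
t: 37.0
eef_pos: [513.0, 378.9, 169.2]
tcp_rot: [3.138, 0.026, 2.852]
ft_force: [0.7, 0.4, 0.7]
opening: 0.629
```

Run:
```python
from h import *
import pickle
p=pickle.load(open("w23.pkl","rb"))
B=lambda u,v:(p,225+(u+.5)/3.5-.5,105+(v+.5)/3.5-.5)
for n,c,z in(("knob",(313,185),89),("hole",(334,453),100),("s1",(212,320),56),("s2",(437,300),56),("s3",(230,470),56),("nearR",(684,272),44),("nearL",(44,326),44),("farR",(681,417),44)):
    X=atz(*B(*c),z)[:2];print(n,X.round(1),"along",(X@D_).round(1),"across",(X@M_).round(1))
st()
```

```text
knob [474.7 392.3] along 480.4 across 385.3
hole [533.7 379.6] along 479.9 across 445.7
s1 [506.  354.9] along 450.1 across 423.6
s2 [518.  413.8] along 510.3 across 423.4
s3 [548.9 345.9] along 450.0 across 467.3
nearR [533.5 481.9] along 580.1 across 424.7
nearL [497.1 307.2] along 401.6 across 424.4
farR [575.7 473.2] along 580.1 across 467.8
t 37.0 pos [513.  378.9 169.2] rot [3.138 0.026 2.852] j [ 0.54  0.52  1.56 -0.02  1.05 -0.73] F [0.7 0.4 0.7] M [ 0.07  -0.108 -0.018] op 59.9
```

```bash
python3 -c "
from cell import job_done
print(job_done())"
```

```text
the job is handed in; nothing more can be done
None
```

I slid the silver carrier onto the rail from its tapered end and pushed it against the stop at about 6.5 N. I then turned the knob clockwise until the clamp was tight. I handed the job in at 37 s, with the gripper about 70 mm clear above the carrier.

**Last checks that agreed:**
- **Position:** the last wrist picture has the carrier square on the rail, about 0.5–1 mm back from where it touched the stop. It is drawn about 1 mm to the knob's side.
- **Entry:** sideways force stayed under 3 N all along the rail.
- **Surroundings:** the last scene picture shows the bystanders apparently where they were. I did not measure their positions again.

**Checks that failed or disagreed:**
- **First grip of the knob missed:** the fingers shut on nothing, because their visible tips sit about 28 mm above the reported TCP. I went lower and the second grip held.
- **Clamp torque is uncertain:** while turning, it rose from about 0.19 N m loose to 0.33, roughly 0.14 above the drag, which is mid-window. To check that it held, I regripped and turned 0.08 rad more. That read 0.39 at the start of the motion, about 0.16–0.20 above the drag. This is the upper edge of tight or slightly past it, and below the forced value of 0.23. The jaw force itself could not be measured.
- **Tool tilt:** it drifted by up to about 0.03 rad, and I could not correct it with the moves available.

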